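# Make up a wax kit: loose violet slabs plus four green ones from the rack

## Robot

A 7-joint arm with a two-finger parallel gripper is mounted at the origin on the work surface; the furniture and walls round the work are solid. World frame = base frame: x ahead of the robot, y to its left, z up, the work surface at z = 0. Lengths are in m, angles in rad, forces in N, time in s.
With the tool pointing down it reaches from about 0.375 to 0.925 m from the base axis. Payload 3.1 kg.
Tool frame: the origin (TCP) lies midway between the tips of the shut fingers; the grasp point (between the pads) lies 19 mm behind it; z points along the fingers, x is the direction in which the jaws open and shut, and the axes are right-handed (so a half turn about z gives the same grasp; the last joint's range is limited). The gripper opens to 85 mm and grips with 20 to 120 N. Pads are 22 mm wide; open, the fingers measure 114 mm over their backs; the gripper's body (76 mm by 85 mm) begins 54 mm behind the grasp point. The pads swing forward as they close: fully open they stand 13 mm farther back than shut.
Start: joints at [1.08, 0.383, 0.044, 1.598, -0.018, 1.161, -0.05], TCP at [0.249, -0.6, 0.231] pointing down, gripper open.
Joint ranges: [-2.61, 2.61], [-0.41, 2.15], [-1.48, 1.57], [0, 2.5], [-1.57, 4.71], [0.05, 1.97], [-2.85, 2.85]. Speed limits (rad/s): [2.79, 2.79, 3.14, 3.14, 3.14, 3.14, 3.14].

## Interface

Orientations are given as a unit quaternion [w, x, y, z].
In Python, from rig import bot gives the robot as it stands.
- The arm moves only by the tool move_arm, never from a script. Its argument "targets" is a list that holds one entry, the list of rows, each a list of 7 numbers: the opening, from 0 (shut) to 1 (fully open), then the shift along the tool's x, y, z in mm, then the turn, a rotation vector about the tool's x, y, z in rad. A call has 1 to 20 rows; each row is the pose to reach, as a shift and turn from the pose commanded when the call began, along the tool's axes at that moment; what a row does not reach only later rows make up. A row lasts 1/12 s, in which the tool goes at most 41.7 mm and 7.16 degrees, less where a joint would pass 70% of its speed; a pose out of reach is approached as far as the arm can. A call with a gripper value outside its range is refused whole. The fingers move at their own pace and stop on an object; "squeeze" is the grip in N (left out, the last holds). Time passes only in rows, so rows that repeat a pose let the fingers close. It gives the time, the measured TCP pose, the force and the opening at its end, in the units of the state.
- bot.sense(): the state, without advancing time (a new reading comes with each control period).
- bot.grab_frame(name): name is "scene" or "top"; returns (picture, depth): 384x512x3 uint8, blue, green, red; 384x512 float32, m along the optical axis (not along the pixel's ray), 0 where there is no reading.
- bot.camera_info(name): a dict with "mtx" (3x3 intrinsics, pixels), "xyz" and "orientation" of the camera in the world. Camera axes: x right, y up, looking along -z (the intrinsics and any distortion apply to the point x, -y, -z); pixel columns grow to the right and rows downward; lengths in m; the calibration is good to about 2 mm. A picture is of the moment at which its call begins. camera_info takes no time and is no camera call.
- bot.close_job(): hands the job in, once; it reports no verdict.
The state is a dict: "clock": time; "qpos": joint angles; "qd": joint speeds; "effort": joint torques, N m; "eef_pos": TCP position; "tcp_rot": TCP orientation; "contact_force": force on the tool from outside, world axes, zero at the start; "ft_torque": the same for the moment, N m; "finger_gap": finger opening in m.
Only numpy, scipy, OpenCV 4.12 (cv2) and the standard library are available. Lean on these libraries where they do the work, as an engineer would, in place of code of your own. Each camera call takes 0.05 s, during which the arm holds its last target. There are 200 camera calls.

## Task

Make up a carving-wax kit in the aluminium tray: put in every violet slab that lies loose on the bench, and exactly four green slabs, each slid up out of the slotted rack. All of them must end lying flat in the tray; leave the fifth green slab and the violet slab of the rack standing in its slots, and do not disturb the two wax rings.

Things in the scene. Friction and masses are not known exactly. Their poses are not given: they have to be found in the camera images.
- tray_floor (a point): Bare aluminium kit tray, fixed, empty at the start: 240 (its x) x 172 (its y) x 20 mm high outside, walls 4 mm, floor 4 mm. The point is the centre of the top of its floor, z up.
- rack_center (a point): Wooden slab rack, fixed: 250 (its x) x 84 (its y) x 28 mm high, with six open slots running along its y, each 12.5 mm wide and 18 mm deep, 36 mm apart along its x at x = -90, -54, -18, 18, 54, 90 mm from this point. The point is the middle of the rack, at the level of the slot floors (10 mm above the bench), z up.
- green_1_center (a point): Green carving-wax slab 90 x 58 x 10 mm with rounded edges and faint border lines, about 55 g; the point is its centre. At the start it stands on a long edge in a rack slot and 40 mm of it shows above the rack. Its x axis is across the 10 mm thickness, y along the 90 mm, z along the 58 mm (up while it stands).
- green_2_center (a point): Green carving-wax slab 90 x 58 x 10 mm with rounded edges and faint border lines, about 55 g; the point is its centre. At the start it stands on a long edge in a rack slot and 40 mm of it shows above the rack. Its x axis is across the 10 mm thickness, y along the 90 mm, z along the 58 mm (up while it stands).
- green_3_center (a point): Green carving-wax slab 90 x 58 x 10 mm with rounded edges and faint border lines, about 55 g; the point is its centre. At the start it stands on a long edge in a rack slot and 40 mm of it shows above the rack. Its x axis is across the 10 mm thickness, y along the 90 mm, z along the 58 mm (up while it stands).
- green_4_center (a point): Green carving-wax slab 90 x 58 x 10 mm with rounded edges and faint border lines, about 55 g; the point is its centre. At the start it stands on a long edge in a rack slot and 40 mm of it shows above the rack. Its x axis is across the 10 mm thickness, y along the 90 mm, z along the 58 mm (up while it stands).
- green_5_center (a point): Green carving-wax slab 90 x 58 x 10 mm with rounded edges and faint border lines, about 55 g; the point is its centre. At the start it stands on a long edge in a rack slot and 40 mm of it shows above the rack. Its x axis is across the 10 mm thickness, y along the 90 mm, z along the 58 mm (up while it stands).
- violet_stock_center (a point): Violet carving-wax slab 90 x 58 x 10 mm with rounded edges and faint border lines, about 55 g, standing in one of the rack's slots among the green ones; the point is its centre, axes as for the green slabs.
- violet_1_center (a point): Violet carving-wax slab 90 x 58 x 10 mm with rounded edges and faint border lines, about 55 g, lying flat on the bench between rack and tray at the start (two or three of them are present, an absent one is None throughout); the point is its centre. Its x axis is along the 58 mm, y along the 90 mm, z across the 10 mm thickness.
- violet_2_center (a point): Violet carving-wax slab 90 x 58 x 10 mm with rounded edges and faint border lines, about 55 g, lying flat on the bench between rack and tray at the start (two or three of them are present, an absent one is None throughout); the point is its centre. Its x axis is along the 58 mm, y along the 90 mm, z across the 10 mm thickness.
- violet_3_center (a point): Violet carving-wax slab 90 x 58 x 10 mm with rounded edges and faint border lines, about 55 g, lying flat on the bench between rack and tray at the start (two or three of them are present, an absent one is None throughout); the point is its centre. Its x axis is along the 58 mm, y along the 90 mm, z across the 10 mm thickness.
- wax_ring_a: Bystander: green wax ring blank, 37 x 38 x 14 mm, loose; origin at the centre of its underside.
- wax_ring_b: Bystander: violet wax ring blank, 31 x 31 x 15 mm, loose; origin at the centre of its underside.

How it is judged:
By the outcome, as a careful person would: the job done as asked, in the order asked, and still so for the second after the job is handed in, with the robot touching nothing.
Of violet_1, violet_2, violet_3 only 2 to 3 are there at a start; the rules pass over those that are not, and their reading is None.
At some moment in a run one of violet_1, violet_2, violet_3 may be knocked a few centimetres aside while the robot is not near it.
Once in a run the grip may slacken for a moment while it holds something.
It also fails if it takes over 210 s, if anything falls off the work surface, if the arm or the gripper's body presses on something with over 40 N, if the wrist force passes 120 N, or if a joint passes its speed limit or range.

## Working session

There is one attempt and no reset: what is moved stays moved. The work goes in short steps, Python scripts to look and compute and a tool call to move; the robot and the scene stay as the last step left them, time stands still between calls to the robot, and variables do not carry over. Pictures are saved under pics/ and viewed, about 12 in all and at most 16, crops included, and the job is handed in when it is done.

Besides the shell and the picture viewer there is one more tool, called in YAML: its name, and indented under it one key for each argument. move_arm: Moves the arm, as the interface text tells. Its arguments: {"type":"object","properties":{"targets":{"type":"array","items":{"type":"array","items":{"type":"array","items":{"type":"number"}}}},"squeeze":{"type":"number"}},"required":["targets"]}

```bash
mkdir -p pics; ls
cat > h.py <<'E'
import numpy as np, cv2
from scipy.spatial.transform import Rotation as R
from rig import bot
def q2R(q): return R.from_quat([q[1],q[2],q[3],q[0]])
def world(name,uv,d=None,z=None):
    i=bot.camera_info(name);K=np.array(i['mtx']);Rm=q2R(i['orientation']).as_matrix();t=np.array(i['xyz'])
    uv=np.atleast_2d(uv).astype(float)
    r=np.c_[(uv[:,0]-K[0,2])/K[0,0],-(uv[:,1]-K[1,2])/K[1,1],-np.ones(len(uv))]@Rm.T
    s=np.asarray(d) if z is None else (z-t[2])/r[:,2]
    return t+r*np.reshape(s,(-1,1))
E
python3 - <<'E'
from h import *
print(bot.sense())
for n in('top','scene'):
    p,d=bot.grab_frame(n); i=bot.camera_info(n); print(n,i)
    np.savez(n+'0.npz',p=p,d=d); cv2.imwrite(f'pics/{n}0.png',cv2.resize(p,(768,576)))
E
```

```text
pics
{'clock': 0.0, 'qpos': array([ 1.08020089,  0.38386904,  0.04382568,  1.59959925, -0.01789135,
        1.16116368, -0.04987638]), 'qd': array([-0.00130091,  0.00197263, -0.00045891, -0.0004349 , -0.00072131,
        0.00064507,  0.00069493]), 'effort': array([-2.46591168e-05, -4.33465433e+01,  1.02487218e+00, -2.49510652e+01,
        1.05551761e-02,  1.12221338e-02, -7.11658060e-06]), 'eef_pos': array([ 0.2484365 , -0.59962527,  0.22985331]), 'tcp_rot': array([-6.72275664e-04,  8.31527341e-01, -5.55482250e-01, -1.14005318e-03]), 'contact_force': array([ 0.21352304, -0.53451658,  0.48825126]), 'ft_torque': array([ 0.00259687, -0.00666427,  0.05700644]), 'finger_gap': 0.08567340850909391}
top {'mtx': array([[473.03670175,   0.        , 250.66185105],
       [  0.        , 473.03670175, 182.79790481],
       [  0.        ,   0.        ,   1.        ]]), 'xyz': array([0.37642929, 0.03161944, 1.19482824]), 'orientation': array([-0.70331407, -0.05103189,  0.03656326,  0.70810182])}
scene {'mtx': array([[381.21251965,   0.        , 254.79615276],
       [  0.        , 381.21251965, 192.50972849],
       [  0.        ,   0.        ,   1.        ]]), 'xyz': array([0.04526738, 0.40164035, 0.6670059 ]), 'orientation': array([-0.42020718, -0.17932968,  0.33066046,  0.82579081])}
```

View pics/top0.png

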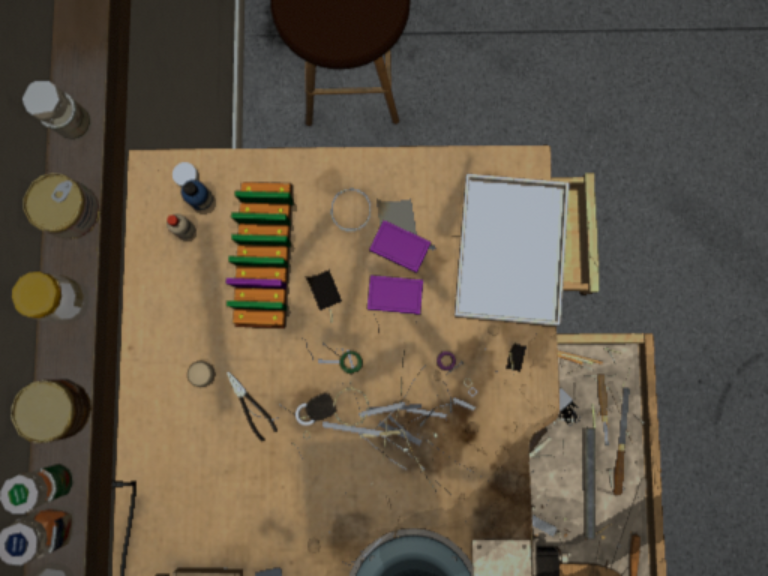

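View pics/scene0.png

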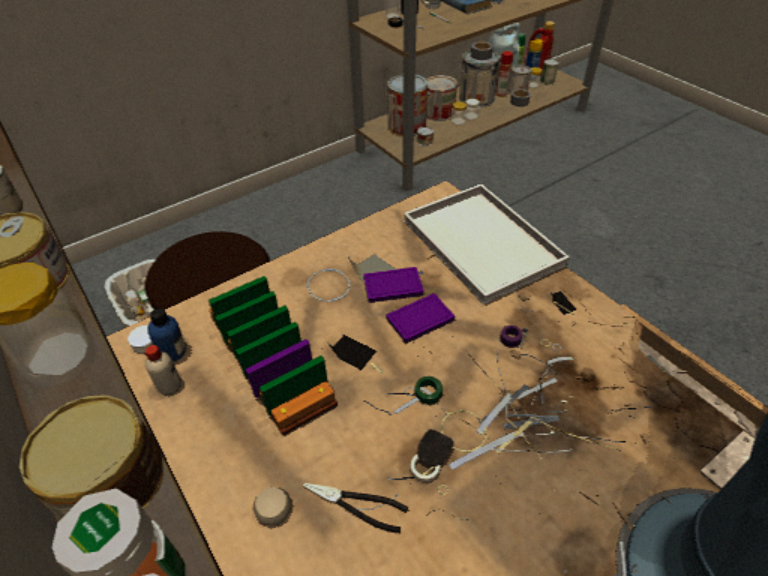

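The top view shows two loose violet slabs at about (400,247) and (396,295), in pixels of the enlarged image. The tray is at (512,250) and the rack at (260,254), with the violet rack slab fifth from the top. The rings are at (350,362) and (446,361).

```bash
cat >> h.py <<'E'
def blobs(p,d,name='top',amin=60):
    hsv=cv2.cvtColor(p,cv2.COLOR_BGR2HSV)
    for c,lo,hi in(('violet',(135,120,60),(160,255,255)),('green',(50,120,40),(80,255,255))):
        m=cv2.inRange(hsv,lo,hi); n,l,s,ce=cv2.connectedComponentsWithStats(m)
        for k in range(1,n):
            if s[k,4]<amin: continue
            v,u=np.nonzero((l==k)&(d>0)); W=world(name,np.c_[u,v],d[v,u])
            rect=cv2.minAreaRect((W[:,:2]*1000).astype(np.float32))
            print(c,s[k,4],'px',ce[k].round(),'rect',np.round(rect[0],1),np.round(rect[1],1),round(rect[2],1),'z med/max',np.round([np.median(W[:,2]),W[:,2].max()],4))
E
python3 - <<'E'
from h import *
f=np.load('top0.npz');p,d=f['p'],f['d']
blobs(p,d)
# tray outer corners (top rim z=.02), enlarged px /1.5
c=np.array([[468,176],[568,184],[559,324],[457,316]])/1.5
print(world('top',c,z=.02).round(3))
# tray floor depth & rack top, bench
for u,v in((512,250),(430,330),(265,189),(262,320),(262,210)):
    u,v=int(u/1.5),int(v/1.5);print(u,v,world('top',[u,v],[d[v,u]]).round(4))
# slab crops
W=world('top',np.stack(np.meshgrid(np.arange(512),np.arange(384)),-1).reshape(-1,2),d.ravel()).reshape(384,512,3)
hsv=cv2.cvtColor(p,cv2.COLOR_BGR2HSV)
hi=(W[...,2]>.062)&(W[...,2]<.075)&(np.arange(512)[None]>145)&(np.arange(512)[None]<200)
n,l,s,ce=cv2.connectedComponentsWithStats(hi.astype(np.uint8))
for k in range(1,n):
    if s[k,4]>20:
        w=W[l==k];r=cv2.minAreaRect((w[:,:2]*1000).astype(np.float32));print('top edge',s[k,4],np.round(r[0],1),np.round(r[1],1),round(r[2],1),w[:,2].mean().round(4))
tr=(W[...,2]>.012)&(W[...,2]<.028)&(hsv[...,1]<60)&(np.arange(512)[None]>295)&(np.arange(512)[None]<390)&(np.arange(384)[:,None]>110)&(np.arange(384)[:,None]<222)
w=W[tr];r=cv2.minAreaRect((w[:,:2]*1000).astype(np.float32));print('tray',tr.sum(),r)
E
```

```text
violet 764 px [266. 164.] rect [572.6  15.5] [88.6 56.4] 63.8 z med/max [0.0099 0.0186]
violet 782 px [263. 196.] rect [490.8  24.3] [87.7 57. ] 84.2 z med/max [0.0099 0.0189]
violet 156 px [170. 188.] rect [506.9 251.3] [86.9  9.6] 88.8 z med/max [0.0674 0.0729]
green 135 px [174. 130.] rect [650.2 239.6] [86.2  8.7] 88.8 z med/max [0.0674 0.0726]
green 137 px [172. 144.] rect [614.5 245.2] [86.7  8.5] 87.3 z med/max [0.0674 0.0747]
green 138 px [172. 159.] rect [578.4 243.4] [86.1  8.3] 87.8 z med/max [0.0671 0.0744]
green 142 px [171. 173.] rect [542.6 247.9] [86.8  8.1] 87.6 z med/max [0.0673 0.0736]
green 146 px [170. 203.] rect [470.8 249.9] [87.7  8. ] 87.4 z med/max [0.0671 0.0713]
green 108 px [ 12. 329.] rect [229.6 457.6] [19.6 22.2] 69.9 z med/max [0.3711 0.3742]
[[ 0.689 -0.101  0.02 ]
 [ 0.674 -0.269  0.02 ]
 [ 0.438 -0.245  0.02 ]
 [ 0.452 -0.078  0.02 ]]
341 166 [[ 0.5663 -0.1742  0.0025]]
286 220 [[ 0.4303 -0.0327  0.0013]]
176 126 [[0.6681 0.2432 0.0293]]
174 213 [[0.448  0.2449 0.0306]]
174 140 [[0.6327 0.2483 0.0264]]
top edge 162 [651.3 241.1] [89.1 10.9] 88.8 0.0674
top edge 161 [615.9 245.8] [89.1 11.2] 87.4 0.0675
top edge 160 [579.7 244.8] [88.7 10.4] 88.4 0.0676
top edge 164 [543.8 249.5] [88.1 10.9] 88.0 0.0675
top edge 164 [507.9 252.6] [89.6 10.2] 87.8 0.0678
top edge 152 [472.2 250.5] [86.8 10.2] 89.5 0.0676
tray 806 ((565.786865234375, -172.084716796875), (175.54330444335938, 241.57106018066406), 84.24859619140625)
```

```bash
cat >> h.py <<'E'
def Rt(a,t=0):
    a=np.radians(a);x=np.array([np.cos(a),np.sin(a),0]);z=np.array([0,0,-1.]);
    return R.from_matrix(np.c_[x,np.cross(z,x),z])*R.from_euler('y',t,degrees=True)
def rows(*wps):
    """wps: (x,y,z mm, jaw angle deg, tilt deg) world TCP -> rows in present tool frame"""
    s=bot.sense();p0=s['eef_pos']*1000;R0=q2R(s['tcp_rot'])
    print('at',p0.round(1),R0.as_matrix()[:,0].round(3),R0.as_matrix()[:,2].round(3),'gap',round(s['finger_gap'],4),'F',s['contact_force'].round(1),'t',s['clock'])
    for x,y,z,a,t in wps:
        print((x,y,z,a,t),'->',R0.inv().apply(np.array([x,y,z])-p0).round(1).tolist(),(R0.inv()*Rt(a,t)).as_rotvec().round(3).tolist())
E
python3 - <<'E'
from h import *
rows((577,24,150,-26.2,0),(577,24,30,-26.2,0),(577,24,-3,-26.2,0))
E
```

```text
at [ 248.5 -599.7  230. ] [ 0.383 -0.924 -0.002] [-0.001  0.002 -1.   ] gap 0.0854 F [ 0.8 -0.4 -1. ] t 0.1
(577, 24, 150, -26.2, 0) -> [-450.2, -542.3, 81.0] [-0.001, 0.002, -0.721]
(577, 24, 30, -26.2, 0) -> [-449.9, -542.3, 201.0] [-0.001, 0.002, -0.721]
(577, 24, -3, -26.2, 0) -> [-449.8, -542.3, 234.0] [-0.001, 0.002, -0.721]
```

move_arm:
  targets:
    - [[0.82,-450,-542,80,0,0,-0.72],[0.82,-450,-542,80,0,0,-0.72],[0.82,-450,-542,80,0,0,-0.72],[0.82,-450,-542,80,0,0,-0.72],[0.82,-450,-542,80,0,0,-0.72],[0.82,-450,-542,80,0,0,-0.72],[0.82,-450,-542,80,0,0,-0.72],[0.82,-450,-542,80,0,0,-0.72],[0.82,-450,-542,80,0,0,-0.72],[0.82,-450,-542,80,0,0,-0.72],[0.82,-450,-542,80,0,0,-0.72],[0.82,-450,-542,80,0,0,-0.72],[0.82,-450,-542,80,0,0,-0.72],[0.82,-450,-542,80,0,0,-0.72],[0.82,-450,-542,80,0,0,-0.72],[0.82,-450,-542,80,0,0,-0.72],[0.82,-450,-542,80,0,0,-0.72],[0.82,-450,-542,80,0,0,-0.72],[0.82,-450,-542,80,0,0,-0.72],[0.82,-450,-542,80,0,0,-0.72]]
  squeeze: 40

```text
clock: 1.77
eef_pos: [0.5766, 0.0224, 0.1505]
tcp_rot: [0.001, 0.974, -0.227, -0.001]
contact_force: [-0.6, -1.0, -0.2]
finger_gap: 0.0703
```

Run:
```python
from h import *
print(bot.sense()['qpos'].round(2))
p,d=bot.grab_frame('scene');blobs(p,d,'scene')
cv2.imwrite('pics/s1.png',cv2.resize(p[150:330,150:390],(800,600)))
rows((577,24,30,-26.2,0),(577,24,-3,-26.2,0))
```

```text
[ 0.27  0.37 -0.46  1.83  0.2   0.99 -0.72]
violet 248 px [251. 189.] rect [584.7  39. ] [42.1 62.1] 56.1 z med/max [0.0109 0.0133]
violet 334 px [272. 215.] rect [491.8  41.1] [60.2 57. ] 84.1 z med/max [0.0109 0.0138]
violet 164 px [184. 237.] rect [516.1 234. ] [ 42.6 123.4] 23.5 z med/max [0.0687 0.0714]
green 125 px [158. 193.] rect [651.6 242.7] [87.1 11.1] 88.0 z med/max [0.0684 0.0712]
green 151 px [162. 204.] rect [628.9 247.3] [89.1 38.7] 87.8 z med/max [0.0687 0.0712]
green 159 px [171. 214.] rect [579.7 246.9] [87.7 12.5] 87.9 z med/max [0.0685 0.0711]
green 172 px [177. 225.] rect [544.6 250.5] [87.7 13.2] 86.6 z med/max [0.0685 0.0707]
green 187 px [194. 249.] rect [472.  252.4] [89.6 11. ] 88.8 z med/max [0.0689 0.0715]
green 88 px [285. 259.] rect [378.1 100.3] [33.2 36. ] 18.1 z med/max [0.0145 0.0165]
green 565 px [ 63. 351.] rect [231.8 458. ] [25.5 19.5] 17.0 z med/max [0.372  0.3747]
at [576.5  20.9 150.6] [ 0.896 -0.444 -0.001] [-0.002 -0.001 -1.   ] gap 0.0699 F [ 0.4 -0.9 -1.1] t 1.8167
(577, 24, 30, -26.2, 0) -> [-0.8, -3.3, 120.6] [0.002, 0.001, -0.002]
(577, 24, -3, -26.2, 0) -> [-0.8, -3.4, 153.6] [0.002, 0.001, -0.002]
```

View pics/s1.png

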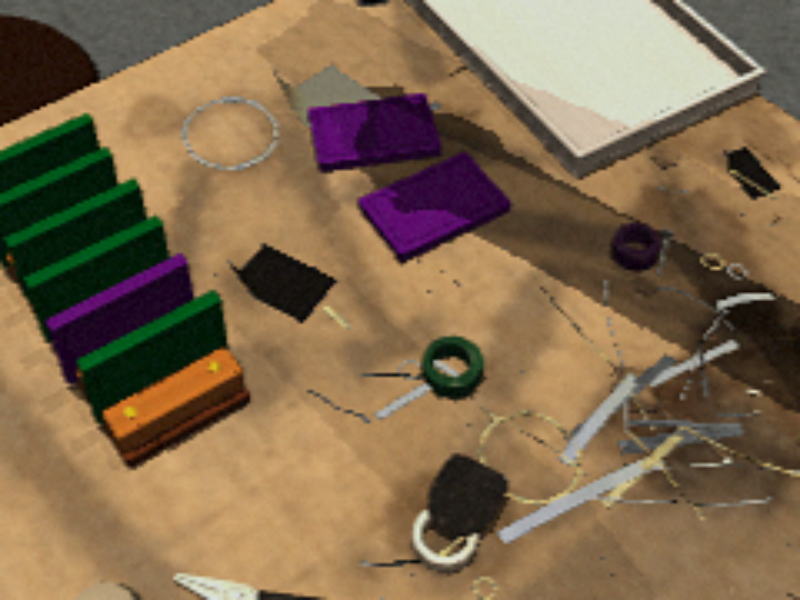

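The arm hovers above slab A, out of the crop. Only its shadow falls on A, which is at about (375,130) in the crop. B is at (435,205), and nothing has moved.

move_arm:
  targets:
    - [[0.82,0,-2,40,0,0,0],[0.82,0,-2,80,0,0,0],[0.82,0,-2,120,0,0,0],[0.82,0,-2,140,0,0,0],[0.82,0,-2,153,0,0,0],[0.82,0,-2,153,0,0,0],[0.82,0,-2,153,0,0,0],[0.5,0,-2,153,0,0,0],[0.5,0,-2,153,0,0,0],[0.5,0,-2,153,0,0,0],[0.5,0,-2,153,0,0,0],[0.5,0,-2,153,0,0,0]]

```text
clock: 2.82
eef_pos: [0.5806, 0.0245, 0.0008]
tcp_rot: [-0.0, 0.974, -0.227, 0.002]
contact_force: [0.5, -0.9, 6.7]
finger_gap: 0.0565
```

Run:
```python
from h import *
s=bot.sense();print(s['finger_gap'],s['contact_force'],s['eef_pos'])
```

```text
0.05651240137122484 [ 0.54657003 -0.87850207  6.67772379] [0.580625   0.02445585 0.00076484]
```

move_arm:
  targets:
    - [[0.5,0,0,-25,0,0,0],[0.5,0,0,-60,0,0,0],[0.5,0,0,-60,0,0,0],[0.5,0,0,-60,0,0,0]]

```text
clock: 3.15
eef_pos: [0.5808, 0.0249, 0.0613]
tcp_rot: [-0.001, 0.974, -0.227, 0.003]
contact_force: [0.9, -0.3, -1.7]
finger_gap: 0.0566
```

Run:
```python
from h import *
rows((632,-168,60,-5.8,0),(632,-168,8,-5.8,0))
```

```text
at [580.8  24.9  61.3] [ 0.897 -0.442  0.006] [ 0.007  0.    -1.   ] gap 0.0566 F [ 0.9 -0.3 -1.7] t 3.15
(632, -168, 60, -5.8, 0) -> [131.2, 150.4, 1.5] [-0.002, -0.006, -0.357]
(632, -168, 8, -5.8, 0) -> [130.9, 150.6, 53.5] [-0.002, -0.006, -0.357]
```

move_arm:
  targets:
    - [[0.5,131,150,1,0,0,-0.357],[0.5,131,150,1,0,0,-0.357],[0.5,131,150,1,0,0,-0.357],[0.5,131,150,1,0,0,-0.357],[0.5,131,150,1,0,0,-0.357],[0.5,131,150,1,0,0,-0.357],[0.5,131,150,1,0,0,-0.357],[0.5,131,150,30,0,0,-0.357],[0.5,131,150,45,0,0,-0.357],[0.5,131,150,53,0,0,-0.357],[0.5,131,150,53,0,0,-0.357],[0.5,131,150,53,0,0,-0.357]]

```text
clock: 4.15
eef_pos: [0.6284, -0.1656, 0.0043]
tcp_rot: [-0.001, 0.999, -0.049, -0.001]
contact_force: [0.4, 0.4, -1.2]
finger_gap: 0.0564
```

move_arm:
  targets:
    - [[0.74,0,0,0,0,0,0],[0.74,0,0,0,0,0,0],[0.74,0,0,0,0,0,0],[0.74,0,0,-40,0,0,0],[0.74,0,0,-80,0,0,0],[0.82,0,0,-120,0,0,0],[0.82,0,0,-120,0,0,0]]

```text
clock: 4.73
eef_pos: [0.6364, -0.1687, 0.1355]
tcp_rot: [0.002, 0.999, -0.051, 0.009]
contact_force: [1.4, -0.2, 2.1]
finger_gap: 0.0702
```

Run:
```python
from h import *
p,d=bot.grab_frame('top');blobs(p,d)
p,d=bot.grab_frame('scene');blobs(p,d,'scene')
cv2.imwrite('pics/s2.png',cv2.resize(p[100:300,150:417],(800,600)))
rows((491,27,100,-5.8,0),(491,27,-1,-5.8,0))
```

```text
violet 305 px [332. 145.] rect [ 620.2 -151.1] [40.7 54.7] 88.4 z med/max [0.0142 0.0208]
violet 779 px [263. 196.] rect [490.6  24.4] [87.3 56.4] 84.3 z med/max [0.0101 0.0177]
violet 157 px [170. 188.] rect [507.5 251.3] [88.1  9.5] 87.7 z med/max [0.0672 0.0723]
green 137 px [174. 130.] rect [650.2 239.9] [86.4  8.4] 88.1 z med/max [0.0672 0.075 ]
green 138 px [173. 144.] rect [614.4 244.6] [86.   8.4] 87.4 z med/max [0.067  0.0723]
green 142 px [173. 159.] rect [578.3 243.8] [87.3  8.7] 88.0 z med/max [0.0667 0.0736]
green 144 px [171. 173.] rect [542.7 247.8] [86.4  8.3] 87.4 z med/max [0.0673 0.0727]
green 148 px [170. 203.] rect [470.7 250.2] [88.6  8. ] 87.5 z med/max [0.0672 0.0735]
green 106 px [ 12. 329.] rect [229.5 457.2] [20.3 20.5] 50.8 z med/max [0.371 0.375]
violet 125 px [298. 150.] rect [ 622.4 -145.2] [31.1 59.6] 81.2 z med/max [0.0146 0.0182]
violet 729 px [280. 210.] rect [491.1  22.6] [98.5 60. ] 86.4 z med/max [0.0109 0.0141]
violet 164 px [184. 237.] rect [515.5 235.2] [ 41.3 121.2] 22.4 z med/max [0.0687 0.0716]
green 126 px [158. 193.] rect [651.6 242.7] [87.8 11.4] 88.6 z med/max [0.0685 0.0712]
green 149 px [163. 204.] rect [628.4 247.5] [88.9 35.9] 88.4 z med/max [0.0684 0.0711]
green 157 px [171. 214.] rect [579.3 246.7] [87.8 11.7] 88.7 z med/max [0.0685 0.071 ]
green 169 px [177. 225.] rect [543.8 250.5] [88.4 11. ] 87.6 z med/max [0.0684 0.0711]
green 190 px [194. 249.] rect [471.9 252.2] [89.2 11.1] 87.6 z med/max [0.0685 0.0715]
green 91 px [285. 259.] rect [379.4 100.7] [35.2 32.7] 64.0 z med/max [0.0144 0.0164]
green 566 px [ 63. 351.] rect [231.3 457.8] [23.9 19.6] 17.0 z med/max [0.372 0.374]
at [ 631.6 -168.3  128.6] [ 0.995 -0.101  0.006] [ 0.006 -0.002 -1.   ] gap 0.0701 F [-1.1  0.5 -0.9] t 4.8333
(491, 27, 100, -5.8, 0) -> [-159.8, -180.1, 27.4] [0.001, -0.006, 0.0]
(491, 27, -1, -5.8, 0) -> [-160.5, -180.3, 128.4] [0.001, -0.006, 0.0]
```

View pics/s2.png

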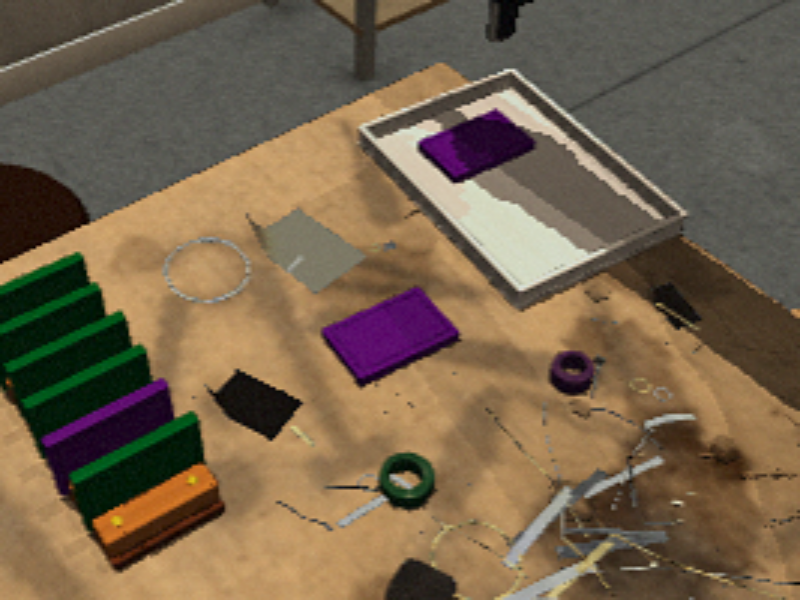

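Slab A lies flat in the far end of the tray, at (477,143) in the crop. B is unmoved at (390,335).

move_arm:
  targets:
    - [[0.82,-160,-180,27,0,0,0],[0.82,-160,-180,27,0,0,0],[0.82,-160,-180,27,0,0,0],[0.82,-160,-180,27,0,0,0],[0.82,-160,-180,27,0,0,0],[0.82,-160,-180,27,0,0,0],[0.82,-160,-180,27,0,0,0],[0.82,-160,-180,65,0,0,0],[0.82,-160,-180,100,0,0,0],[0.82,-160,-180,115,0,0,0],[0.82,-160,-180,127,0,0,0],[0.82,-160,-180,127,0,0,0],[0.82,-160,-180,127,0,0,0],[0.5,-160,-180,127,0,0,0],[0.5,-160,-180,127,0,0,0],[0.5,-160,-180,127,0,0,0],[0.5,-160,-180,127,0,0,0],[0.5,-160,-180,127,0,0,0]]

```text
clock: 6.33
eef_pos: [0.4881, 0.0272, -0.0016]
tcp_rot: [0.0, 0.999, -0.05, -0.0]
contact_force: [-0.2, 0.2, 0.4]
finger_gap: 0.0422
```

move_arm:
  targets:
    - [[0.5,0,0,-30,0,0,0],[0.5,0,0,-60,0,0,0],[0.5,0,0,-60,0,0,0],[0.5,0,0,-60,0,0,0],[0.5,0,0,-60,0,0,0]]

```text
clock: 6.75
eef_pos: [0.4877, 0.027, 0.058]
tcp_rot: [0.0, 0.999, -0.051, -0.0]
contact_force: [0.6, -0.9, -0.5]
finger_gap: 0.0426
```

Run:
```python
from h import *
# tray(-66,+3)
rows((500,-163.5,60,-5.8,0),(500,-163.5,7,-5.8,0))
```

```text
at [487.7  27.   58. ] [ 0.995 -0.101 -0.001] [-0.001 -0.    -1.   ] gap 0.0426 F [ 0.6 -0.9 -0.5] t 6.75
(500, -163.5, 60, -5.8, 0) -> [31.5, 188.3, -1.9] [0.001, 0.001, 0.0]
(500, -163.5, 7, -5.8, 0) -> [31.5, 188.2, 51.1] [0.001, 0.001, 0.0]
```

The gap of 42 mm shows the fingers closed empty, so I'll look again.

Run:
```python
from h import *
for n in('top','scene'):
    p,d=bot.grab_frame(n);blobs(p,d,n)
    if n=='scene': cv2.imwrite('pics/s3.png',cv2.resize(p[100:300,150:417],(800,600)))
```

```text
violet 743 px [342. 145.] rect [ 619.2 -175.2] [87.8 55.7] 85.1 z med/max [0.0141 0.0211]
violet 156 px [170. 188.] rect [507.5 251.1] [87.9  9.7] 87.6 z med/max [0.0674 0.0735]
violet 105 px [248. 210.] rect [459.   61.4] [22.5 37.6] 89.9 z med/max [0.0104 0.3787]
green 135 px [174. 130.] rect [650.2 239.9] [86.7  9.1] 87.2 z med/max [0.0675 0.0735]
green 139 px [172. 144.] rect [614.6 244.4] [87.1  9.1] 88.1 z med/max [0.067  0.0723]
green 140 px [172. 159.] rect [578.4 243.5] [86.1  8.3] 87.5 z med/max [0.0672 0.0723]
green 143 px [171. 173.] rect [542.6 247.7] [87.4  8.2] 87.5 z med/max [0.0675 0.0744]
green 146 px [170. 203.] rect [470.8 249.9] [88.1  8. ] 87.6 z med/max [0.0672 0.073 ]
green 108 px [ 12. 329.] rect [230.7 457.6] [21.4 21.1] 21.5 z med/max [0.3708 0.3745]
violet 333 px [312. 147.] rect [ 621.2 -174.3] [88.1 61.3] 85.0 z med/max [0.0148 0.0188]
violet 65 px [297. 213.] rect [463.1   0.6] [17.1 41. ] 81.5 z med/max [0.0107 0.0137]
violet 203 px [273. 223.] rect [468.6  60.8] [31.9 58.3] 77.9 z med/max [0.0107 0.0141]
violet 169 px [184. 237.] rect [515.  235.6] [ 40.9 119.6] 21.8 z med/max [0.0687 0.0712]
green 124 px [158. 193.] rect [651.1 243. ] [87.2 10.3] 88.1 z med/max [0.0687 0.071 ]
green 152 px [162. 204.] rect [628.7 248.1] [38.6 88.6] 0.2 z med/max [0.0687 0.0711]
green 161 px [171. 214.] rect [579.9 246.9] [88.  12.2] 87.3 z med/max [0.0684 0.0714]
green 173 px [177. 225.] rect [543.7 250.7] [87.6 11.6] 87.8 z med/max [0.0687 0.0709]
green 192 px [194. 249.] rect [471.4 252.9] [87.7 10.4] 86.7 z med/max [0.0686 0.0717]
green 64 px [283. 257.] rect [382.8 101.9] [24.2 36.5] 15.1 z med/max [0.0142 0.0173]
green 563 px [ 63. 351.] rect [231.7 457.9] [24.  19.6] 16.4 z med/max [0.3719 0.3741]
```

View pics/s3.png

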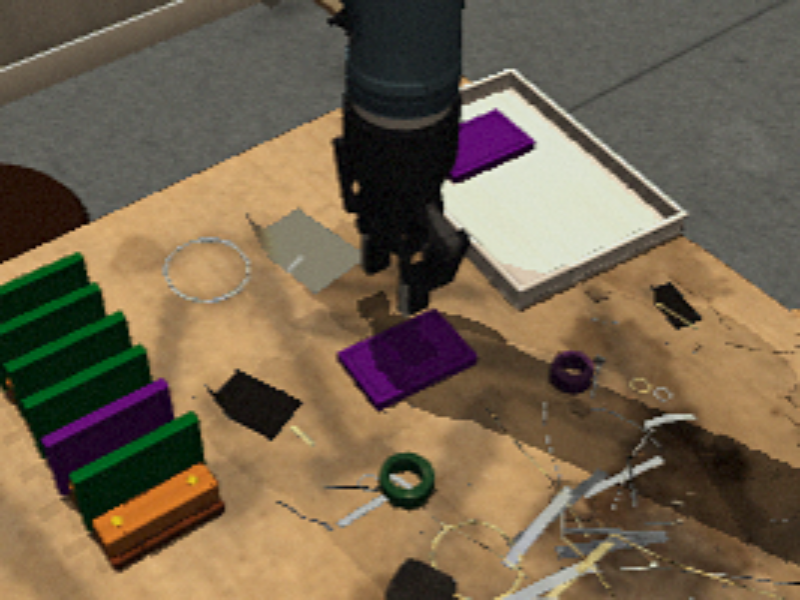

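B is still flat but has shifted 2–3 cm toward the robot. Its top corners in the crop are at (338,352), (436,310), (477,353) and (379,402).

Run:
```python
from h import *
c=np.array([[338,352],[436,310],[477,353],[379,402]])/3+[150,100]
W=world('scene',c,z=.011);print(W.round(4),W.mean(0).round(4),np.linalg.norm(np.diff(W,axis=0),axis=1).round(3))
e=(W[1]-W[0]+W[2]-W[3]);print(np.degrees(np.arctan2(e[1],e[0])))
x,y=W.mean(0)[:2]*1000
a=np.degrees(np.arctan2(e[1],e[0]))+90
rows((x,y,58,a,0),(x,y,-1,a,0))
```

```text
[[ 0.4964  0.0711  0.011 ]
 [ 0.4855 -0.0154  0.011 ]
 [ 0.4337 -0.012   0.011 ]
 [ 0.4407  0.0755  0.011 ]] [0.4641 0.0298 0.011 ] [0.087 0.052 0.088]
-95.88311215212637
at [486.8  27.   57.1] [ 0.995 -0.101 -0.003] [-0.003 -0.    -1.   ] gap 0.0431 F [-0.3 -0.8  0.4] t 6.85
(np.float64(464.0739771475), np.float64(29.810271152042723), 58, np.float64(-5.8831121521263725), 0) -> [-22.9, -0.5, -0.9] [0.001, 0.003, 0.002]
(np.float64(464.0739771475), np.float64(29.810271152042723), -1, np.float64(-5.8831121521263725), 0) -> [-22.7, -0.6, 58.1] [0.001, 0.003, 0.002]
```

move_arm:
  targets:
    - [[0.92,-22,0,0,0,0,0],[0.92,-22,0,0,0,0,0],[0.92,-22,0,0,0,0,0],[0.92,-22,0,0,0,0,0],[0.92,-22,0,0,0,0,0],[0.92,-22,0,25,0,0,0],[0.92,-22,0,45,0,0,0],[0.92,-22,0,57,0,0,0],[0.92,-22,0,58,0,0,0],[0.92,-22,0,58,0,0,0],[0.5,-22,0,58,0,0,0],[0.5,-22,0,58,0,0,0],[0.5,-22,0,58,0,0,0],[0.5,-22,0,58,0,0,0],[0.5,-22,0,58,0,0,0],[0.5,-22,0,58,0,0,0]]

```text
clock: 8.18
eef_pos: [0.4678, 0.0297, 0.0016]
tcp_rot: [-0.0, 0.999, -0.05, 0.001]
contact_force: [-0.7, 0.2, 6.3]
finger_gap: 0.0562
```

move_arm:
  targets:
    - [[0.5,0,0,-30,0,0,0],[0.5,0,0,-60,0,0,0],[0.5,0,0,-60,0,0,0],[0.5,0,0,-60,0,0,0],[0.5,0,0,-60,0,0,0]]

```text
clock: 8.6
eef_pos: [0.4661, 0.0291, 0.0602]
tcp_rot: [0.0, 0.999, -0.051, 0.0]
contact_force: [-0.5, 0.1, -0.5]
finger_gap: 0.0561
```

Run:
```python
from h import *
rows((500,-165,60,-5.8,0),(500,-165,7,-5.8,0))
```

```text
at [466.1  29.1  60.2] [ 0.995 -0.101  0.   ] [ 0.    -0.001 -1.   ] gap 0.0561 F [-0.5  0.1 -0.5] t 8.6
(500, -165, 60, -5.8, 0) -> [53.4, 189.6, 0.3] [0.001, -0.0, -0.0]
(500, -165, 7, -5.8, 0) -> [53.4, 189.6, 53.3] [0.001, -0.0, -0.0]
```

move_arm:
  targets:
    - [[0.5,53,189,0,0,0,0],[0.5,53,189,0,0,0,0],[0.5,53,189,0,0,0,0],[0.5,53,189,0,0,0,0],[0.5,53,189,0,0,0,0],[0.5,53,189,0,0,0,0],[0.5,53,189,0,0,0,0],[0.5,53,189,30,0,0,0],[0.5,53,189,45,0,0,0],[0.5,53,189,53,0,0,0],[0.5,53,189,53,0,0,0],[0.5,53,189,53,0,0,0],[0.74,53,189,53,0,0,0],[0.74,53,189,53,0,0,0],[0.74,53,189,53,0,0,0],[0.74,53,189,20,0,0,0],[0.74,53,189,-20,0,0,0],[0,53,189,-20,0,0,0],[0,53,189,-20,0,0,0],[0,53,189,-20,0,0,0]]

```text
clock: 10.27
eef_pos: [0.5001, -0.1641, 0.0807]
tcp_rot: [0.0, 0.999, -0.051, 0.0]
contact_force: [-0.6, -0.2, -1.1]
finger_gap: 0.0272
```

```bash
cat >> h.py <<'E'
TC=np.array([565.,-173.]);TX=np.array([.995,-.101]);TY=np.array([.101,.995])
def tray(x,y): return TC+x*TX+y*TY
E
python3 - <<'E'
from h import *
p,d=bot.grab_frame('top');blobs(p,d); cv2.imwrite('pics/t4.png',cv2.resize(p[100:240,280:400],(685,800))[:600*2])
x,y=tray(5,3);x2,y2=tray(28,3);rows((x,y,60,-5.8,0),(x,y,9,-5.8,0),(x2,y2,9,-5.8,0))
E
```

```text
violet 626 px [339. 144.] rect [ 584.7 -170.2] [ 86.8 128.7] 82.9 z med/max [0.0141 0.4082]
violet 354 px [329. 191.] rect [ 501.3 -140.8] [44.2 53.8] 84.3 z med/max [0.0145 0.2157]
violet 157 px [170. 188.] rect [507.4 251.6] [87.7  9.4] 87.7 z med/max [0.0675 0.0727]
green 137 px [174. 130.] rect [650.3 240.1] [87.3  8.8] 88.1 z med/max [0.0677 0.0727]
green 140 px [172. 144.] rect [614.4 244.6] [86.5  8.8] 87.9 z med/max [0.0667 0.0741]
green 142 px [173. 159.] rect [578.5 243.6] [86.4  8.7] 87.7 z med/max [0.0672 0.0743]
green 145 px [171. 173.] rect [542.5 247.6] [86.6  8.3] 87.0 z med/max [0.0667 0.072 ]
green 147 px [170. 203.] rect [470.6 250.1] [88.3  7.9] 87.7 z med/max [0.0672 0.0722]
green 106 px [ 12. 329.] rect [230.5 458.2] [21.5 18.9] 20.4 z med/max [0.3707 0.3743]
at [ 499.2 -163.9   79.7] [ 0.995 -0.101 -0.001] [-0.001  0.    -1.   ] gap 0.0199 F [-1.   0.4 -0.6] t 10.3167
(np.float64(570.278), np.float64(-170.51999999999998), 60, -5.8, 0) -> [71.4, -0.6, 19.6] [0.0, 0.001, 0.0]
(np.float64(570.278), np.float64(-170.51999999999998), 9, -5.8, 0) -> [71.5, -0.6, 70.6] [0.0, 0.001, 0.0]
(np.float64(593.163), np.float64(-172.843), 9, -5.8, 0) -> [94.5, -0.6, 70.6] [0.0, 0.001, 0.0]
```

move_arm:
  targets:
    - [[0,71,-1,0,0,0,0],[0,71,-1,0,0,0,0],[0,71,-1,0,0,0,0],[0,71,-1,35,0,0,0],[0,71,-1,60,0,0,0],[0,71,-1,70,0,0,0],[0,71,-1,70,0,0,0],[0,78,-1,70,0,0,0],[0,84,-1,70,0,0,0],[0,90,-1,70,0,0,0],[0,94,-1,70,0,0,0],[0,94,-1,70,0,0,0],[0,94,-1,70,0,0,0],[0,88,-1,40,0,0,0],[0,80,-1,0,0,0,0],[0.3,80,-1,-40,0,0,0],[0.3,80,-1,-80,0,0,0],[0.3,80,-1,-120,0,0,0]]

```text
clock: 11.82
eef_pos: [0.5789, -0.1708, 0.2022]
tcp_rot: [0.0, 0.999, -0.05, -0.0]
contact_force: [1.0, -0.0, 0.4]
finger_gap: 0.0259
```

Run:
```python
from h import *
rows((472,251,190,-2.3,0),(472,251,100,-2.3,0))
```

```text
at [ 578.9 -170.8  202.2] [ 0.995 -0.101 -0.001] [-0.001 -0.    -1.   ] gap 0.0259 F [ 1.  -0.   0.4] t 11.8167
(472, 251, 190, -2.3, 0) -> [-148.8, -408.9, 12.2] [0.0, 0.001, -0.061]
(472, 251, 100, -2.3, 0) -> [-148.7, -408.9, 102.2] [0.0, 0.001, -0.061]
```

move_arm:
  targets:
    - [[0.28,-149,-409,12,0,0,-0.061],[0.28,-149,-409,12,0,0,-0.061],[0.28,-149,-409,12,0,0,-0.061],[0.28,-149,-409,12,0,0,-0.061],[0.28,-149,-409,12,0,0,-0.061],[0.28,-149,-409,12,0,0,-0.061],[0.28,-149,-409,12,0,0,-0.061],[0.28,-149,-409,12,0,0,-0.061],[0.28,-149,-409,12,0,0,-0.061],[0.28,-149,-409,12,0,0,-0.061],[0.28,-149,-409,12,0,0,-0.061],[0.28,-149,-409,12,0,0,-0.061],[0.28,-149,-409,50,0,0,-0.061],[0.28,-149,-409,90,0,0,-0.061],[0.28,-149,-409,115,0,0,-0.061],[0.28,-149,-409,115,0,0,-0.061],[0.28,-149,-409,115,0,0,-0.061],[0.28,-149,-409,115,0,0,-0.061]]

```text
clock: 13.32
eef_pos: [0.4741, 0.2511, 0.0868]
tcp_rot: [-0.001, 1.0, -0.02, 0.001]
contact_force: [-0.5, 0.4, 0.4]
finger_gap: 0.0238
```

Run:
```python
from h import *
p,d=bot.grab_frame('scene');cv2.imwrite('pics/s5.png',cv2.resize(p[150:330,110:350],(800,600)))
rows((472,251,42,-2.3,0))
```

```text
at [474.6 251.7  87.5] [ 0.999 -0.041  0.004] [ 0.004  0.002 -1.   ] gap 0.0239 F [0.4 0.7 0.9] t 13.3667
(472, 251, 42, -2.3, 0) -> [-2.8, 0.9, 45.5] [-0.002, -0.004, -0.001]
```

View pics/s5.png

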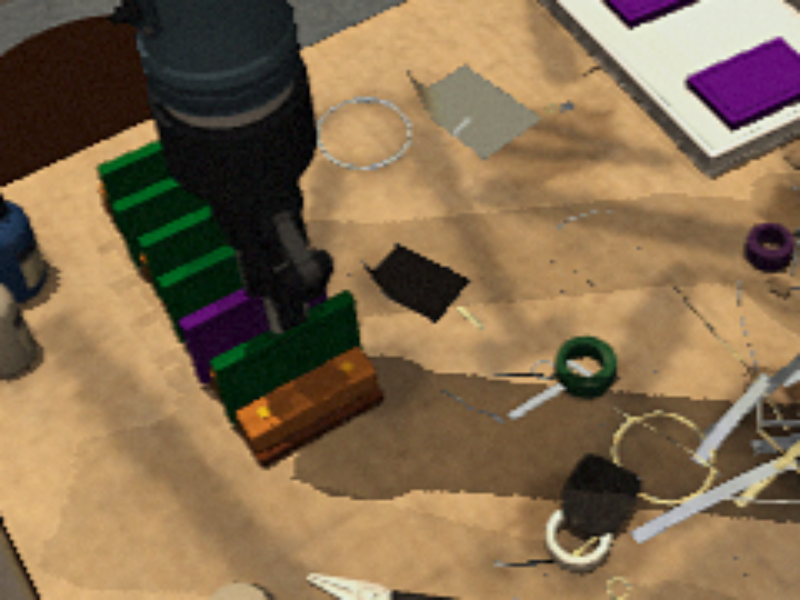

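The gripper hovers centred over the front green slab, with its fingertips at about (290,320) in the crop. I'll descend and grip.

move_arm:
  targets:
    - [[0.28,-2,0,15,0,0,0],[0.28,-2,0,30,0,0,0],[0.28,-2,0,45,0,0,0],[0.28,-2,0,45,0,0,0],[0,-2,0,45,0,0,0],[0,-2,0,45,0,0,0],[0,-2,0,45,0,0,0],[0,-2,0,45,0,0,0]]
  squeeze: 60

```text
clock: 14.03
eef_pos: [0.4721, 0.2517, 0.0419]
tcp_rot: [-0.001, 1.0, -0.02, 0.001]
contact_force: [0.4, -0.9, 2.8]
finger_gap: 0.0089
```

move_arm:
  targets:
    - [[0,0,0,-15,0,0,0],[0,0,0,-35,0,0,0],[0,0,0,-70,0,0,0],[0,0,0,-110,0,0,0],[0,0,0,-110,0,0,0],[0,0,0,-110,0,0,0]]

```text
clock: 14.53
eef_pos: [0.4732, 0.2526, 0.1539]
tcp_rot: [-0.001, 1.0, -0.02, 0.004]
contact_force: [0.0, -0.3, -0.5]
finger_gap: 0.0093
```

Run:
```python
from h import *
x,y=tray(0,3)
rows((x,y,150,-5.8,0),(x,y,150,-5.8,45))
```

```text
at [473.2 252.6 153.9] [ 0.999 -0.04   0.007] [ 0.007  0.003 -1.   ] gap 0.0093 F [ 0.  -0.3 -0.5] t 14.5333
(np.float64(565.303), np.float64(-170.015), 150, -5.8, 0) -> [108.9, 418.6, 3.4] [-0.003, -0.007, 0.061]
(np.float64(565.303), np.float64(-170.015), 150, -5.8, 45) -> [108.9, 418.6, 3.4] [-0.027, 0.778, 0.057]
```

Run:
```python
from h import *
x,y=tray(10,0)
rows((x,y,120,-5.8,55),(x,y,28,-5.8,55))
```

```text
at [473.2 252.6 153.9] [ 0.999 -0.04   0.007] [ 0.007  0.003 -1.   ] gap 0.0093 F [ 0.  -0.3 -0.5] t 14.5333
(np.float64(574.95), np.float64(-174.01), 120, -5.8, 55) -> [118.5, 422.3, 33.5] [-0.032, 0.953, 0.055]
(np.float64(574.95), np.float64(-174.01), 28, -5.8, 55) -> [117.8, 422.6, 125.5] [-0.032, 0.953, 0.055]
```

move_arm:
  targets:
    - [[0,118,422,33,-0.032,0.953,0.055],[0,118,422,33,-0.032,0.953,0.055],[0,118,422,33,-0.032,0.953,0.055],[0,118,422,33,-0.032,0.953,0.055],[0,118,422,33,-0.032,0.953,0.055],[0,118,422,33,-0.032,0.953,0.055],[0,118,422,33,-0.032,0.953,0.055],[0,118,422,33,-0.032,0.953,0.055],[0,118,422,33,-0.032,0.953,0.055],[0,118,422,33,-0.032,0.953,0.055],[0,118,422,33,-0.032,0.953,0.055],[0,118,422,33,-0.032,0.953,0.055],[0,118,422,33,-0.032,0.953,0.055],[0,118,422,33,-0.032,0.953,0.055],[0,118,422,33,-0.032,0.953,0.055],[0,118,422,33,-0.032,0.953,0.055]]

```text
clock: 15.87
eef_pos: [0.5599, -0.1126, 0.1217]
tcp_rot: [0.037, 0.894, -0.044, 0.444]
contact_force: [1.6, -0.1, -0.9]
finger_gap: 0.0091
```

Run:
```python
from h import *
p,d=bot.grab_frame('scene');cv2.imwrite('pics/s6.png',cv2.resize(p[60:240,220:460],(800,600)))
p,d=bot.grab_frame('top');blobs(p,d)
x,y=tray(10,0);x2,y2=tray(10-30*.82,0)
rows((x,y,60,-5.8,55),(x,y,28,-5.8,55),(x2,y2,28+30*.57,-5.8,55));print(bot.sense()['qpos'].round(2))
```

```text
violet 751 px [342. 140.] rect [ 631.  -177.6] [88.  55.8] 85.1 z med/max [0.0142 0.0209]
violet 355 px [347. 191.] rect [ 495.2 -166.9] [78.4 61.6] 84.8 z med/max [0.0144 0.2271]
violet 156 px [170. 188.] rect [506.7 250.9] [87.2  9.2] 88.5 z med/max [0.0674 0.0745]
green 136 px [174. 130.] rect [650.2 239.8] [87.1  8.8] 88.1 z med/max [0.0673 0.0724]
green 138 px [173. 144.] rect [614.3 244.2] [85.9  8.5] 87.9 z med/max [0.0674 0.0744]
green 557 px [327. 160.] rect [ 557.9 -122.8] [88.3 58.3] 79.6 z med/max [0.1246 0.2212]
green 140 px [172. 159.] rect [578.5 243.6] [87.3  8.5] 87.5 z med/max [0.0671 0.0736]
green 143 px [171. 173.] rect [542.8 247.7] [87.2  8.4] 87.6 z med/max [0.0672 0.0723]
green 108 px [ 12. 329.] rect [230.3 457.1] [20.5 21.3] 63.7 z med/max [0.3711 0.3745]
at [ 558.8 -120.9  120.6] [ 0.603 -0.056  0.796] [ 0.788 -0.119 -0.605] gap 0.009 F [-0.5 -1.1 -0.1] t 15.9667
(np.float64(574.95), np.float64(-174.01), 60, -5.8, 55) -> [-35.6, 48.9, 55.7] [0.038, 0.039, 0.006]
(np.float64(574.95), np.float64(-174.01), 28, -5.8, 55) -> [-61.0, 48.0, 75.1] [0.038, 0.039, 0.006]
(np.float64(550.473), np.float64(-171.5254), 45.099999999999994, -5.8, 55) -> [-62.3, 49.2, 45.1] [0.038, 0.039, 0.006]
[ 0.79  0.29 -0.67  2.48  2.91  0.51 -2.76]
```

View pics/s6.png

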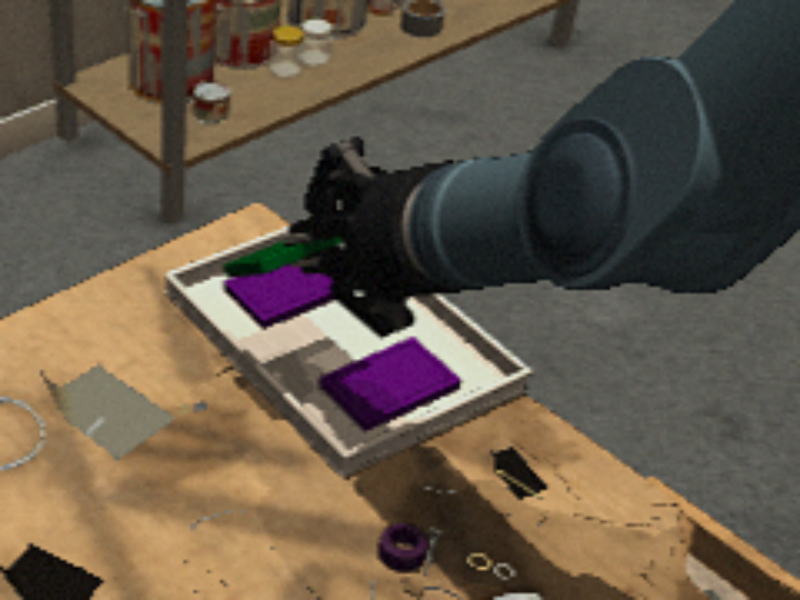

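The wrist flipped and j4 and j7 sit near their limits, so tilting outward does not suit the tray. Instead I'll yaw the tool a quarter turn and tilt it toward −y, with the wrist straight ahead of the base. The greens then go as a 2×2 second layer on the two violets. First I'll go back upright.

Run:
```python
from h import *
rows((580,0,200,-5.8,0))
```

```text
at [ 558.8 -120.9  120.6] [ 0.603 -0.056  0.796] [ 0.788 -0.119 -0.605] gap 0.009 F [-0.5 -1.1 -0.1] t 15.9667
(580, 0, 200, -5.8, 0) -> [69.2, -120.4, -45.6] [0.038, -0.921, -0.013]
```

move_arm:
  targets:
    - [[0,69,-120,-45,0,0,0],[0,69,-120,-45,0,0,0],[0,69,-120,-45,0,0,0],[0,69,-120,-45,0.038,-0.921,-0.013],[0,69,-120,-45,0.038,-0.921,-0.013],[0,69,-120,-45,0.038,-0.921,-0.013],[0,69,-120,-45,0.038,-0.921,-0.013],[0,69,-120,-45,0.038,-0.921,-0.013],[0,69,-120,-45,0.038,-0.921,-0.013],[0,69,-120,-45,0.038,-0.921,-0.013],[0,69,-120,-45,0.038,-0.921,-0.013],[0,69,-120,-45,0.038,-0.921,-0.013],[0,69,-120,-45,0.038,-0.921,-0.013],[0,69,-120,-45,0.038,-0.921,-0.013],[0,69,-120,-45,0.038,-0.921,-0.013],[0,69,-120,-45,0.038,-0.921,-0.013]]

```text
clock: 17.3
eef_pos: [0.5804, 0.0092, 0.2029]
tcp_rot: [0.008, 0.998, -0.046, 0.035]
contact_force: [0.8, 0.8, -0.8]
finger_gap: 0.0092
```

Run:
```python
from h import *
print(bot.sense()['qpos'].round(2),bot.sense()['qd'].round(2))
rows((580,-50,200,-95.8,0),(580,-50,200,-95.8,55))
```

```text
[ 0.55  0.34 -0.77  1.82  0.31  1.03 -0.42] [-0.01  0.93 -0.   -1.1  -0.47  1.65  0.68]
at [580.4   9.2 202.9] [ 0.993 -0.09   0.07 ] [ 0.068 -0.02  -0.997] gap 0.0092 F [ 0.8  0.8 -0.8] t 17.3
(580, -50, 200, -95.8, 0) -> [4.8, 58.9, 4.0] [-0.045, -0.065, 1.58]
(580, -50, 200, -95.8, 55) -> [4.8, 58.9, 4.0] [-0.79, 0.682, 1.417]
```

move_arm:
  targets:
    - [[0,0,0,0,0,0,1.57],[0,0,0,0,0,0,1.57],[0,0,0,0,0,0,1.57],[0,0,0,0,0,0,1.57],[0,0,0,0,0,0,1.57],[0,0,0,0,0,0,1.57],[0,0,0,0,0,0,1.57],[0,0,0,0,0,0,1.57],[0,0,0,0,0,0,1.57],[0,0,0,0,0,0,1.57],[0,0,0,0,0,0,1.57],[0,0,0,0,0,0,1.57],[0,0,0,0,0,0,1.57],[0,0,0,0,0,0,1.57],[0,0,0,0,0,0,1.57]]

```text
clock: 18.55
eef_pos: [0.5803, 0.0082, 0.2014]
tcp_rot: [0.019, -0.674, 0.738, -0.033]
contact_force: [0.6, -0.3, -1.0]
finger_gap: 0.0087
```

Run:
```python
from h import *
print(bot.sense()['qpos'].round(2),bot.sense()['qd'].round(2))
x,y=tray(62,-66+23)
rows((x,y,150,-95.8,0),(x,y,120,-95.8,55))
```

```text
[ 0.34  0.28 -0.51  1.83  0.2   1.   -1.92] [ 0.01 -0.   -0.01 -0.01  0.01  0.   -0.  ]
at [580.3   8.2 201.4] [-0.091 -0.996  0.016] [ 0.072 -0.023 -0.997] gap 0.0087 F [ 0.6 -0.3 -1. ] t 18.55
(np.float64(622.3470000000001), np.float64(-222.047), 150, -95.8, 0) -> [224.6, -58.6, 59.5] [-0.074, -0.016, 0.011]
(np.float64(622.3470000000001), np.float64(-222.047), 120, -95.8, 55) -> [224.1, -56.4, 89.4] [-0.073, 0.944, -0.025]
```

move_arm:
  targets:
    - [[0,224,-56,89,-0.073,0.944,-0.025],[0,224,-56,89,-0.073,0.944,-0.025],[0,224,-56,89,-0.073,0.944,-0.025],[0,224,-56,89,-0.073,0.944,-0.025],[0,224,-56,89,-0.073,0.944,-0.025],[0,224,-56,89,-0.073,0.944,-0.025],[0,224,-56,89,-0.073,0.944,-0.025],[0,224,-56,89,-0.073,0.944,-0.025],[0,224,-56,89,-0.073,0.944,-0.025],[0,224,-56,89,-0.073,0.944,-0.025],[0,224,-56,89,-0.073,0.944,-0.025],[0,224,-56,89,-0.073,0.944,-0.025]]

```text
clock: 19.55
eef_pos: [0.6226, -0.2247, 0.1233]
tcp_rot: [-0.342, -0.592, 0.661, -0.31]
contact_force: [-0.8, -0.3, -0.3]
finger_gap: 0.0086
```

Run:
```python
from h import *
print(bot.sense()['qpos'].round(2),bot.sense()['qd'].round(2))
p,d=bot.grab_frame('scene');cv2.imwrite('pics/s7.png',cv2.resize(p[60:240,220:460],(800,600)))
x,y=tray(62,-66+23);x2,y2=tray(62,-66+23+32)
rows((x,y,70,-95.8,55),(x,y,37.5,-95.8,55),(x2,y2,40,-95.8,55))
```

```text
[-0.01  0.68 -0.15  1.72  1.06  1.33 -2.42] [ 0.01 -0.01  0.01 -0.    0.    0.   -0.01]
at [ 622.5 -224.9  123.4] [-0.066 -0.57   0.819] [-0.085 -0.815 -0.574] gap 0.0093 F [-0.1 -1.  -0.3] t 19.6
(np.float64(622.3470000000001), np.float64(-222.047), 70, -95.8, 55) -> [-45.4, 0.8, 28.3] [0.002, -0.0, -0.008]
(np.float64(622.3470000000001), np.float64(-222.047), 37.5, -95.8, 55) -> [-72.0, 1.0, 47.0] [0.002, -0.0, -0.008]
(np.float64(625.5790000000001), np.float64(-190.207), 40, -95.8, 55) -> [-88.3, 1.1, 19.3] [0.002, -0.0, -0.008]
```

View pics/s7.png

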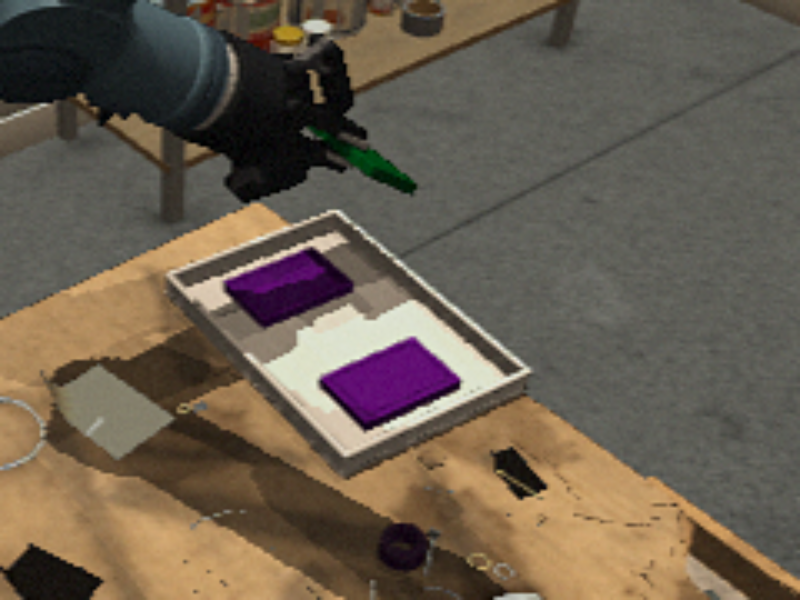

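The sideways tilt works, and the slab is held firmly at (360,165) in the crop, above the tray. To leave room for greens on the tray floor between the violets, I'll park this one flat on clear bench. Then I'll push the violets out toward the end walls.

Run:
```python
from h import *
rows((565,5,60,-95.8,55),(565,5,24,-95.8,55))
```

```text
at [ 622.5 -224.9  123.4] [-0.066 -0.57   0.819] [-0.085 -0.815 -0.574] gap 0.0093 F [-0.1 -1.  -0.3] t 19.6
(565, 5, 60, -95.8, 55) -> [-179.2, 82.2, -146.1] [0.002, -0.0, -0.008]
(565, 5, 24, -95.8, 55) -> [-208.7, 82.4, -125.4] [0.002, -0.0, -0.008]
```

move_arm:
  targets:
    - [[0,-179,82,-146,0,0,0],[0,-179,82,-146,0,0,0],[0,-179,82,-146,0,0,0],[0,-179,82,-146,0,0,0],[0,-179,82,-146,0,0,0],[0,-179,82,-146,0,0,0],[0,-179,82,-146,0,0,0],[0,-179,82,-146,0,0,0],[0,-195,82,-135,0,0,0],[0,-209,82,-125,0,0,0],[0,-209,82,-125,0,0,0],[0,-209,82,-125,0,0,0],[0,-209,82,-125,0,0,0]]

```text
clock: 20.68
eef_pos: [0.5649, 0.0043, 0.0227]
tcp_rot: [-0.343, -0.591, 0.661, -0.31]
contact_force: [-0.3, -0.1, 0.2]
finger_gap: 0.0092
```

Run:
```python
from h import *
print(bot.sense()['qpos'].round(2))
rows((565,5,24,-95.8,55),(569,44,26,-95.8,55),(569,44,100,-95.8,0))
```

```text
[-0.28  0.86 -0.27  1.7   0.92  1.47 -2.74]
at [564.9   4.3  22.7] [-0.065 -0.569  0.819] [-0.086 -0.815 -0.573] gap 0.0092 F [-0.3 -0.1  0.2] t 20.6833
(565, 5, 24, -95.8, 55) -> [0.7, -0.0, -1.3] [0.004, -0.0, -0.008]
(569, 44, 26, -95.8, 55) -> [-20.1, 0.2, -34.6] [0.004, -0.0, -0.008]
(569, 44, 100, -95.8, 0) -> [40.5, -0.1, -77.0] [-0.0, -0.96, -0.009]
```

move_arm:
  targets:
    - [[0.24,0,0,0,0,0,0],[0.24,0,0,0,0,0,0],[0.24,0,0,0,0,0,0],[0.24,-10,0,-17,0,0,0],[0.24,-20,0,-35,0,0,0],[0.24,-25,0,-50,0,0,0],[0.24,-5,0,-75,0,0,0],[0.24,30,0,-90,0,-0.2,0],[0.24,60,0,-120,0,-0.96,0],[0.24,60,0,-120,0,-0.96,0],[0.24,60,0,-120,0,-0.96,0],[0.24,60,0,-120,0,-0.96,0],[0.24,60,0,-120,0,-0.96,0],[0,60,0,-120,0,-0.96,0],[0,60,0,-120,0,-0.96,0],[0,60,0,-120,0,-0.96,0],[0,60,0,-120,0,-0.96,0]]

```text
clock: 22.1
eef_pos: [0.5706, 0.0673, 0.1398]
tcp_rot: [-0.001, -0.667, 0.745, -0.002]
contact_force: [0.7, 0.5, -0.4]
finger_gap: -0.0003
```

Run:
```python
from h import *
print(bot.sense()['qpos'].round(2))
p,d=bot.grab_frame('top');blobs(p,d)
p,d=bot.grab_frame('scene');blobs(p,d,'scene',150)
W=[]
for a in((10,3),(38,3),(-9,0),(-39,0)):
    W.append((*tray(*a),9,-95.8,0))
rows((*tray(10,3),80,-95.8,0),*W)
```

```text
[ 0.28  0.4  -0.57  1.84  0.26  0.97 -2.08]
violet 741 px [342. 140.] rect [ 631.2 -177.8] [88.3 55.9] 84.1 z med/max [0.0141 0.0211]
violet 763 px [338. 192.] rect [ 499.1 -162.4] [87.8 54.9] 84.3 z med/max [0.0142 0.0206]
violet 156 px [170. 188.] rect [507.5 251.2] [86.4  9.6] 87.5 z med/max [0.0672 0.0738]
green 137 px [174. 130.] rect [650.2 239.4] [86.2  8.7] 88.4 z med/max [0.0673 0.0737]
green 139 px [172. 144.] rect [614.5 244.8] [87.6  8.1] 87.8 z med/max [0.0673 0.0729]
green 138 px [172. 159.] rect [578.5 243.7] [87.1  8.4] 87.9 z med/max [0.067  0.0725]
green 144 px [171. 173.] rect [542.6 248. ] [86.8  7.9] 87.3 z med/max [0.0671 0.0737]
green 107 px [ 12. 329.] rect [230.6 457.5] [21.7 20.3] 12.5 z med/max [0.3708 0.3748]
violet 436 px [306. 145.] rect [ 631.7 -175.5] [90.1 59. ] 83.0 z med/max [0.0148 0.0188]
violet 560 px [336. 174.] rect [ 500.6 -161. ] [91.9 58.3] 84.3 z med/max [0.0149 0.0181]
violet 168 px [184. 237.] rect [515.8 235. ] [ 41.7 122.1] 22.6 z med/max [0.0686 0.071 ]
green 542 px [265. 189.] rect [565.6   7.2] [65.4 89.7] 84.8 z med/max [0.0107 0.01
[... 334 characters left out ...]
max [0.372  0.3739]
at [570.4  71.8 139.7] [-0.102 -0.995  0.001] [ 0.002 -0.001 -1.   ] gap -0.0 F [ 0.5  0.9 -0.6] t 22.2
(np.float64(575.253), np.float64(-171.02499999999998), 80, -95.8, 0) -> [241.0, -29.6, 60.0] [-0.002, -0.001, -0.001]
(np.float64(575.253), np.float64(-171.02499999999998), 9, -95.8, 0) -> [240.9, -29.5, 131.0] [-0.002, -0.001, -0.001]
(np.float64(603.1129999999999), np.float64(-173.85299999999998), 9, -95.8, 0) -> [240.9, -57.5, 131.1] [-0.002, -0.001, -0.001]
(np.float64(556.045), np.float64(-172.091), 9, -95.8, 0) -> [244.0, -10.5, 131.0] [-0.002, -0.001, -0.001]
(np.float64(526.195), np.float64(-169.061), 9, -95.8, 0) -> [244.0, 19.5, 130.9] [-0.002, -0.001, -0.001]
```

The parked green lies flat at (566,7), as intended. Next I'll push both violets outward.

move_arm:
  targets:
    - [[0,242,-20,50,0,0,0],[0,242,-20,50,0,0,0],[0,242,-20,50,0,0,0],[0,242,-20,50,0,0,0],[0,242,-20,50,0,0,0],[0,242,-20,50,0,0,0],[0,242,-20,50,0,0,0],[0,242,-20,90,0,0,0],[0,242,-20,120,0,0,0],[0,242,-20,131,0,0,0],[0,242,-32,131,0,0,0],[0,242,-44,131,0,0,0],[0,242,-51,131,0,0,0],[0,242,-57,131,0,0,0],[0,242,-61,131,0,0,0],[0,242,-61,131,0,0,0],[0,242,-61,131,0,0,0],[0,242,-30,131,0,0,0],[0,242,-10,131,0,0,0],[0,242,-10,131,0,0,0]]

```text
clock: 23.87
eef_pos: [0.5486, -0.1721, 0.0073]
tcp_rot: [-0.003, -0.668, 0.744, 0.002]
contact_force: [-1.3, -0.6, -0.3]
finger_gap: -0.0002
```

move_arm:
  targets:
    - [[0,0,12,0,0,0,0],[0,0,18,0,0,0,0],[0,0,24,0,0,0,0],[0,0,30,0,0,0,0],[0,0,32,0,0,0,0],[0,0,32,0,0,0,0],[0,0,32,0,0,0,0],[0,0,10,-10,0,0,0],[0,0,0,-40,0,0,0],[0.3,0,0,-80,0,0,0],[0.82,0,0,-100,0,0,0],[0.82,0,0,-100,0,0,0],[0.82,0,0,-100,0,0,0]]

```text
clock: 24.95
eef_pos: [0.557, -0.1723, 0.1106]
tcp_rot: [0.002, -0.669, 0.743, -0.003]
contact_force: [0.7, -0.6, -0.8]
finger_gap: 0.048
```

Run:
```python
from h import *
p,d=bot.grab_frame('top');blobs(p,d,'top',300)
p,d=bot.grab_frame('scene');blobs(p,d,'scene',300)
rows((565,9,100,-95.8,0),(565,9,-1,-95.8,0))
```

```text
violet 518 px [338. 133.] rect [ 624.2 -167.9] [ 65.8 106.2] 85.9 z med/max [0.0142 0.3558]
violet 509 px [331. 198.] rect [ 484.1 -146.9] [60.5 55.1] 83.2 z med/max [0.014  0.0204]
green 762 px [269. 167.] rect [564.   9.] [56.8 87.1] 84.8 z med/max [0.01   0.0186]
violet 423 px [303. 141.] rect [ 649.4 -183.9] [98.5 61.3] 87.4 z med/max [0.0147 0.0181]
green 623 px [266. 189.] rect [564.7   8.4] [64.  90.5] 84.3 z med/max [0.0107 0.0152]
green 568 px [ 63. 351.] rect [231.9 458. ] [24.5 19.6] 16.7 z med/max [0.372  0.3739]
at [ 554.2 -172.   107.6] [-0.105 -0.994  0.001] [ 0.    -0.001 -1.   ] gap 0.0633 F [-0.1 -0.2 -2. ] t 25.05
(565, 9, 100, -95.8, 0) -> [-181.1, 8.4, 7.5] [-0.0, -0.001, -0.004]
(565, 9, -1, -95.8, 0) -> [-181.1, 8.4, 108.5] [-0.0, -0.001, -0.004]
```

move_arm:
  targets:
    - [[0.85,-181,8,7,0,0,0],[0.85,-181,8,7,0,0,0],[0.85,-181,8,7,0,0,0],[0.85,-181,8,7,0,0,0],[0.85,-181,8,7,0,0,0],[0.85,-181,8,7,0,0,0],[0.85,-181,8,45,0,0,0],[0.85,-181,8,80,0,0,0],[0.85,-181,8,100,0,0,0],[0.85,-181,8,108,0,0,0],[0.85,-181,8,108,0,0,0],[0.5,-181,8,108,0,0,0],[0.5,-181,8,108,0,0,0],[0.5,-181,8,108,0,0,0],[0.5,-181,8,108,0,0,0],[0.5,-181,8,108,0,0,0],[0.5,-181,8,80,0,0,0],[0.5,-181,8,50,0,0,0],[0.5,-181,8,50,0,0,0],[0.5,-181,8,50,0,0,0]]
  squeeze: 40

```text
clock: 26.72
eef_pos: [0.5688, 0.0089, 0.0612]
tcp_rot: [0.003, -0.669, 0.743, -0.003]
contact_force: [-0.5, -0.8, -1.2]
finger_gap: 0.0562
```

Run:
```python
from h import *
x,y=tray(1,-32)
rows((x,y,60,-95.8,0),(x,y,7,-95.8,0))
```

```text
at [568.8   8.9  61.2] [-0.105 -0.994  0.   ] [ 0.008 -0.001 -1.   ] gap 0.0562 F [-0.5 -0.8 -1.2] t 26.7167
(np.float64(562.763), np.float64(-204.941), 60, -95.8, 0) -> [213.3, -16.5, 1.4] [-0.008, -0.0, -0.004]
(np.float64(562.763), np.float64(-204.941), 7, -95.8, 0) -> [213.2, -16.1, 54.4] [-0.008, -0.0, -0.004]
```

move_arm:
  targets:
    - [[0.5,213,-15,0,0,0,0],[0.5,213,-15,0,0,0,0],[0.5,213,-15,0,0,0,0],[0.5,213,-15,0,0,0,0],[0.5,213,-15,0,0,0,0],[0.5,213,-15,0,0,0,0],[0.5,213,-15,0,0,0,0],[0.5,213,-15,0,0,0,0],[0.5,213,-15,30,0,0,0],[0.5,213,-15,45,0,0,0],[0.5,213,-15,54,0,0,0],[0.5,213,-15,54,0,0,0],[0.5,213,-15,54,0,0,0],[0.74,213,-15,54,0,0,0],[0.74,213,-15,54,0,0,0],[0.74,213,-15,54,0,0,0],[0.74,213,-15,15,0,0,0],[0.5,213,-15,-25,0,0,0],[0.3,213,-15,-65,0,0,0],[0.28,213,-15,-105,0,0,0]]

```text
clock: 28.38
eef_pos: [0.5581, -0.2043, 0.1651]
tcp_rot: [0.0, -0.669, 0.743, -0.001]
contact_force: [0.2, -0.4, -0.2]
finger_gap: 0.0276
```

Run:
```python
from h import *
p,d=bot.grab_frame('scene');blobs(p,d,'scene',200);cv2.imwrite('pics/s8.png',cv2.resize(p[60:240,220:460],(800,600)))
print(bot.sense()['qpos'].round(2))
rows((543.5,249,180,-2.3,0),(543.5,249,100,-2.3,0))
```

```text
violet 422 px [303. 141.] rect [ 650.6 -183.1] [96.7 62.5] 84.9 z med/max [0.0149 0.0182]
violet 443 px [338. 179.] rect [ 486.4 -152.8] [75.9 56.2] 84.6 z med/max [0.0149 0.0185]
green 235 px [326. 151.] rect [ 574.5 -202.3] [56.1 57.7] 81.9 z med/max [0.0151 0.0182]
green 568 px [ 63. 351.] rect [231.5 457.9] [24.1 19.6] 16.8 z med/max [0.372  0.3739]
[ 0.71  0.39 -0.52  1.76  0.22  1.03 -1.57]
at [ 564.4 -205.9  175. ] [-0.105 -0.994  0.005] [ 0.016 -0.007 -1.   ] gap 0.0239 F [ 2.2 -0.4  4.2] t 28.4333
(543.5, 249, 180, -2.3, 0) -> [-450.1, 68.6, -8.4] [-0.009, -0.018, -1.636]
(543.5, 249, 100, -2.3, 0) -> [-450.5, 70.0, 71.6] [-0.009, -0.018, -1.636]
```

View pics/s8.png

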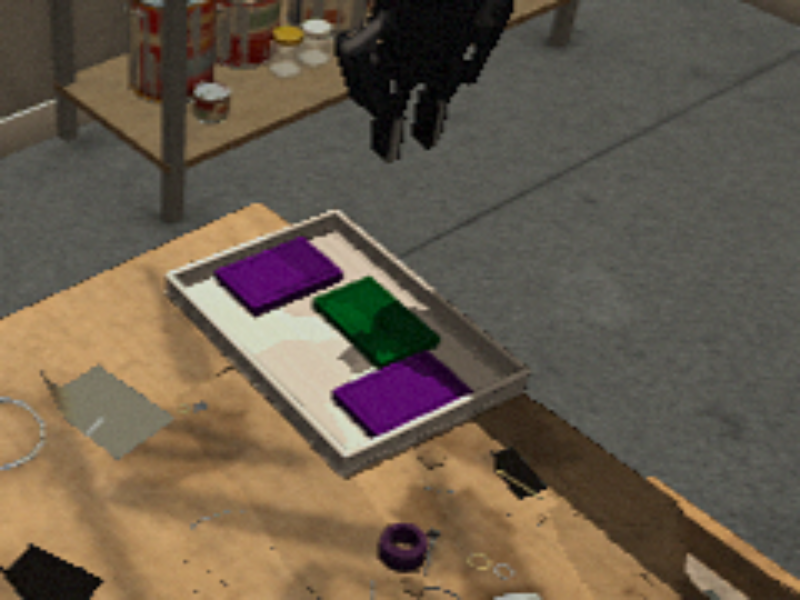

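The tray holds both violets at its ends, at (278,275) and (402,392), with one green flat between them at (377,320). Next is the green at x≈543.

move_arm:
  targets:
    - [[0.28,-450,69,-10,0,0,-1.63],[0.28,-450,69,-10,0,0,-1.63],[0.28,-450,69,-10,0,0,-1.63],[0.28,-450,69,-10,0,0,-1.63],[0.28,-450,69,-10,0,0,-1.63],[0.28,-450,69,-10,0,0,-1.63],[0.28,-450,69,-10,0,0,-1.63],[0.28,-450,69,-10,0,0,-1.63],[0.28,-450,69,-10,0,0,-1.63],[0.28,-450,69,-10,0,0,-1.63],[0.28,-450,69,-10,0,0,-1.63],[0.28,-450,69,-10,0,0,-1.63],[0.28,-450,69,-10,0,0,-1.63],[0.28,-450,69,-10,0,0,-1.63],[0.28,-450,69,30,0,0,-1.63],[0.28,-450,69,70,0,0,-1.63],[0.28,-450,69,70,0,0,-1.63],[0.28,-450,69,70,0,0,-1.63],[0.28,-450,69,70,0,0,-1.63],[0.28,-450,69,70,0,0,-1.63]]
  squeeze: 60

```text
clock: 30.1
eef_pos: [0.5395, 0.2512, 0.096]
tcp_rot: [-0.001, 1.0, -0.024, 0.003]
contact_force: [-0.6, 1.0, 0.1]
finger_gap: 0.0238
```

Run:
```python
from h import *
print(bot.sense()['qpos'].round(2))
rows((543.5,249,42,-2.3,0))
```

```text
[ 0.19  0.61 -0.89  1.81  0.56  0.99 -0.98]
at [539.5 251.2  96. ] [ 0.999 -0.048  0.006] [ 0.006  0.001 -1.   ] gap 0.0238 F [-0.6  1.   0.1] t 30.1
(543.5, 249, 42, -2.3, 0) -> [3.8, 2.1, 54.0] [-0.001, -0.006, -0.008]
```

move_arm:
  targets:
    - [[0.28,4,2,12,0,0,0],[0.28,4,2,12,0,0,0],[0.28,4,2,12,0,0,0],[0.28,4,2,12,0,0,0]]

```text
clock: 30.43
eef_pos: [0.5419, 0.2478, 0.0816]
tcp_rot: [0.0, 1.0, -0.024, 0.001]
contact_force: [-0.7, 0.4, -0.6]
finger_gap: 0.024
```

move_arm:
  targets:
    - [[0.28,1,0,15,0,0,0],[0.28,1,0,28,0,0,0],[0.28,1,0,40,0,0,0],[0.28,1,0,40,0,0,0],[0,1,0,40,0,0,0],[0,1,0,40,0,0,0],[0,1,0,40,0,0,0],[0,1,0,40,0,0,0]]

```text
clock: 31.1
eef_pos: [0.543, 0.2482, 0.0419]
tcp_rot: [0.0, 1.0, -0.023, 0.002]
contact_force: [0.9, -0.2, 0.1]
finger_gap: 0.0089
```

move_arm:
  targets:
    - [[0,0,0,-15,0,0,0],[0,0,0,-35,0,0,0],[0,0,0,-70,0,0,0],[0,0,0,-110,0,0,0],[0,0,0,-140,0,0,0],[0,0,0,-140,0,0,0],[0,0,0,-140,0,0,0]]

```text
clock: 31.68
eef_pos: [0.5439, 0.2495, 0.1854]
tcp_rot: [-0.001, 1.0, -0.023, 0.004]
contact_force: [1.0, 0.9, -0.3]
finger_gap: 0.0091
```

Run:
```python
from h import *
print(bot.sense()['qpos'].round(2))
x,y=tray(1,4+23)
rows((580,0,200,-95.8,0),(x,y,150,-95.8,0),(x,y,100,-95.8,55))
```

```text
[ 0.26  0.51 -0.97  1.74  0.46  1.13 -0.9 ]
at [543.9 249.5 185.4] [ 0.999 -0.046  0.009] [ 0.009  0.001 -1.   ] gap 0.0091 F [ 1.   0.9 -0.3] t 31.6833
(580, 0, 200, -95.8, 0) -> [47.7, 247.6, -14.5] [-0.008, -0.005, 1.626]
(np.float64(568.722), np.float64(-146.236), 150, -95.8, 0) -> [42.8, 394.2, 35.2] [-0.008, -0.005, 1.626]
(np.float64(568.722), np.float64(-146.236), 100, -95.8, 55) -> [42.3, 394.3, 85.2] [-0.781, 0.728, 1.483]
```

move_arm:
  targets:
    - [[0,43,394,0,-0.008,-0.005,1.626],[0,43,394,0,-0.008,-0.005,1.626],[0,43,394,0,-0.008,-0.005,1.626],[0,43,394,0,-0.008,-0.005,1.626],[0,43,394,0,-0.008,-0.005,1.626],[0,43,394,0,-0.008,-0.005,1.626],[0,43,394,0,-0.008,-0.005,1.626],[0,43,394,0,-0.008,-0.005,1.626],[0,43,394,0,-0.008,-0.005,1.626],[0,43,394,0,-0.008,-0.005,1.626],[0,43,394,0,-0.008,-0.005,1.626],[0,43,394,0,-0.008,-0.005,1.626],[0,43,394,0,-0.008,-0.005,1.626],[0,43,394,0,-0.008,-0.005,1.626],[0,43,394,0,-0.008,-0.005,1.626],[0,43,394,0,-0.008,-0.005,1.626],[0,43,394,0,-0.008,-0.005,1.626]]

```text
clock: 33.1
eef_pos: [0.5666, -0.1472, 0.1813]
tcp_rot: [-0.003, -0.671, 0.741, 0.002]
contact_force: [0.3, -0.2, 0.2]
finger_gap: 0.0088
```

Run:
```python
from h import *
print(bot.sense()['qpos'].round(2))
x,y=tray(1,4+23)
rows((x,y,70,-95.8,55))
```

```text
[ 0.66  0.38 -0.57  1.78  0.23  1.06 -1.67]
at [ 566.6 -147.2  181.3] [-0.099 -0.995  0.003] [-0.007 -0.002 -1.   ] gap 0.0088 F [ 0.3 -0.2  0.2] t 33.1
(np.float64(568.722), np.float64(-146.236), 70, -95.8, 55) -> [-1.5, -2.7, 111.3] [0.005, 0.957, 0.005]
```

move_arm:
  targets:
    - [[0,-1,-2,20,0.005,0.957,0.005],[0,-1,-2,20,0.005,0.957,0.005],[0,-1,-2,30,0.005,0.957,0.005],[0,-1,-2,50,0.005,0.957,0.005],[0,-1,-2,80,0.005,0.957,0.005],[0,-1,-2,110,0.005,0.957,0.005],[0,-1,-2,111,0.005,0.957,0.005],[0,-1,-2,111,0.005,0.957,0.005],[0,-1,-2,111,0.005,0.957,0.005],[0,-1,-2,111,0.005,0.957,0.005],[0,-1,-2,111,0.005,0.957,0.005],[0,-1,-2,111,0.005,0.957,0.005]]

```text
clock: 34.1
eef_pos: [0.5693, -0.149, 0.0726]
tcp_rot: [-0.342, -0.592, 0.661, -0.31]
contact_force: [-0.2, -0.4, -0.1]
finger_gap: 0.0093
```

Run:
```python
from h import *
print(bot.sense()['qpos'].round(2))
p,d=bot.grab_frame('scene');cv2.imwrite('pics/s9.png',cv2.resize(p[60:240,220:460],(800,600)))
p,d=bot.grab_frame('top');blobs(p,d,'top',200)
x,y=tray(1,4+23)
rows((x,y,27.5,-95.8,55))
```

```text
[-0.03  0.73 -0.29  1.82  1.07  1.39 -2.62]
violet 674 px [344. 133.] rect [ 641.5 -177.5] [92.5 69.8] 84.7 z med/max [0.0139 0.0863]
violet 770 px [337. 198.] rect [ 482.5 -160.5] [87.2 55.2] 83.6 z med/max [0.014  0.0206]
green 1217 px [347. 165.] rect [ 564.  -176.1] [110.5  95. ] 83.2 z med/max [0.0172 0.1532]
at [ 569.1 -149.    72.7] [-0.065 -0.571  0.819] [-0.085 -0.814 -0.574] gap 0.0091 F [ 0.5 -0.7  0.3] t 34.2
(np.float64(568.722), np.float64(-146.236), 27.5, -95.8, 55) -> [-38.6, 0.8, 23.7] [0.002, 0.001, -0.007]
```

View pics/s9.png

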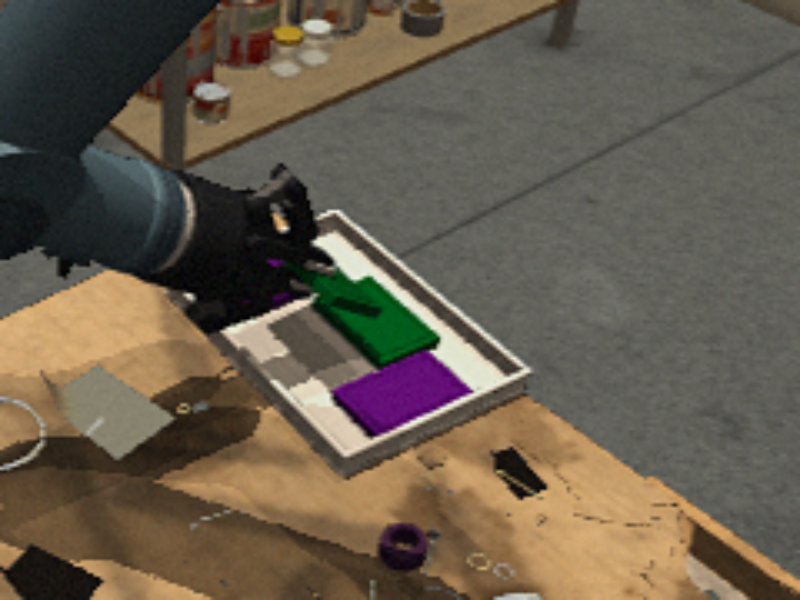

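The held slab is over the free half of the middle, with its edge at about (350,300) in the crop. I'll descend in two steps and watch the force, in case a knuckle meets the rim.

move_arm:
  targets:
    - [[0,-10,1,6,0,0,0],[0,-19,1,12,0,0,0],[0,-25,1,16,0,0,0],[0,-28,1,18,0,0,0],[0,-28,1,18,0,0,0]]

```text
clock: 34.62
eef_pos: [0.5665, -0.1457, 0.0358]
tcp_rot: [-0.344, -0.594, 0.658, -0.308]
contact_force: [-0.1, 0.1, -0.6]
finger_gap: 0.0095
```

move_arm:
  targets:
    - [[0,-4,0,2,0,0,0],[0,-8,0,5,0,0,0],[0,-10,0,6,0,0,0],[0,-10,0,6,0,0,0]]

```text
clock: 34.95
eef_pos: [0.5675, -0.1447, 0.0253]
tcp_rot: [-0.343, -0.594, 0.659, -0.309]
contact_force: [-0.6, -0.1, -0.8]
finger_gap: 0.0092
```

move_arm:
  targets:
    - [[0.22,0,0,0,0,0,0],[0.22,0,0,0,0,0,0],[0.22,0,0,0,0,0,0],[0.22,-8,0,-17,0,0,0],[0.22,-16,0,-35,0,0,0],[0.24,-10,0,-55,0,0,0],[0.24,10,0,-80,0,0,0],[0.24,40,0,-100,0,-0.2,0],[0.24,80,0,-130,0,-0.96,0],[0.24,80,0,-130,0,-0.96,0],[0.28,80,0,-130,0,-0.96,0],[0.28,80,0,-130,0,-0.96,0],[0.28,80,0,-130,0,-0.96,0],[0.28,80,0,-130,0,-0.96,0],[0.28,80,0,-130,0,-0.96,0],[0.28,80,0,-130,0,-0.96,0]]

```text
clock: 36.28
eef_pos: [0.5743, -0.0896, 0.1672]
tcp_rot: [0.001, -0.667, 0.745, -0.001]
contact_force: [0.4, -2.1, -1.1]
finger_gap: 0.0241
```

```bash
cat > chk.py <<'E'
from h import *
for n,m in(('top',300),('scene',200)):
    p,d=bot.grab_frame(n);blobs(p,d,n,m)
E
python3 chk.py
python3 - <<'E'
from h import *
rows((579.3,245.5,180,-2.3,0))
E
```

```text
violet 423 px [303. 141.] rect [ 651.5 -182.8] [95.7 63.4] 83.2 z med/max [0.0149 0.0187]
violet 258 px [348. 174.] rect [ 482.1 -182.6] [60.  47.7] 1.8 z med/max [0.0147 0.023 ]
green 483 px [332. 155.] rect [ 558.1 -200.5] [59.2 91. ] 83.6 z med/max [0.0148 0.0184]
green 266 px [306. 157.] rect [ 586.9 -142.2] [65.4 59.5] 82.9 z med/max [0.0148 0.0182]
green 565 px [ 63. 351.] rect [231.9 458. ] [24.4 19.5] 16.7 z med/max [0.372  0.3741]
at [574.1 -83.6 166.4] [-0.103 -0.995  0.   ] [ 0.001 -0.001 -1.   ] gap 0.0239 F [ 0.1  1.  -1.2] t 36.3833
(579.3, 245.5, 180, -2.3, 0) -> [-327.9, 28.8, -13.8] [-0.0, -0.001, -1.634]
```

move_arm:
  targets:
    - [[0.28,-328,29,-14,0,0,-1.634],[0.28,-328,29,-14,0,0,-1.634],[0.28,-328,29,-14,0,0,-1.634],[0.28,-328,29,-14,0,0,-1.634],[0.28,-328,29,-14,0,0,-1.634],[0.28,-328,29,-14,0,0,-1.634],[0.28,-328,29,-14,0,0,-1.634],[0.28,-328,29,-14,0,0,-1.634],[0.28,-328,29,-14,0,0,-1.634],[0.28,-328,29,-14,0,0,-1.634],[0.28,-328,29,-14,0,0,-1.634],[0.28,-328,29,-14,0,0,-1.634],[0.28,-328,29,-14,0,0,-1.634],[0.28,-328,29,-14,0,0,-1.634],[0.28,-328,29,25,0,0,-1.634],[0.28,-328,29,65,0,0,-1.634],[0.28,-328,29,80,0,0,-1.634],[0.28,-328,29,80,0,0,-1.634],[0.28,-328,29,80,0,0,-1.634],[0.28,-328,29,80,0,0,-1.634]]

```text
clock: 38.05
eef_pos: [0.5799, 0.2469, 0.0882]
tcp_rot: [-0.001, 1.0, -0.02, 0.002]
contact_force: [0.1, -0.5, 0.4]
finger_gap: 0.0241
```

```bash
python3 chk.py
python3 - <<'E'
from h import *
print(bot.sense()['qpos'].round(2))
rows((579,245.5,42,-2.3,0))
E
```

```text
violet 754 px [343. 134.] rect [ 647.5 -180.7] [88.8 57.5] 86.2 z med/max [0.0142 0.0217]
violet 763 px [337. 198.] rect [ 482.6 -160.9] [87.5 55.1] 83.5 z med/max [0.0141 0.0206]
green 750 px [327. 164.] rect [ 570.4 -138. ] [55.6 86.7] 84.5 z med/max [0.0142 0.022 ]
green 762 px [353. 169.] rect [ 556.8 -202.8] [57.  87.3] 83.3 z med/max [0.0142 0.022 ]
violet 425 px [303. 141.] rect [ 648.7 -182.3] [94.4 58.9] 86.0 z med/max [0.0149 0.0179]
violet 546 px [340. 177.] rect [ 485.  -159.8] [90.6 55.6] 83.9 z med/max [0.0149 0.0187]
green 488 px [332. 156.] rect [ 558.5 -200.4] [59.4 89.6] 84.3 z med/max [0.0148 0.0188]
green 528 px [310. 163.] rect [ 572.1 -140.6] [67.9 89.4] 84.6 z med/max [0.0148 0.0188]
green 563 px [ 63. 351.] rect [231.7 457.9] [23.9 19.6] 17.0 z med/max [0.372  0.3739]
[ 0.2   0.68 -0.88  1.72  0.61  1.03 -0.94]
at [580.6 246.4  88.8] [ 0.999 -0.04   0.005] [ 0.005  0.002 -1.   ] gap 0.0237 F [-0.9 -0.5  0.5] t 38.15
(579, 245.5, 42, -2.3, 0) -> [-1.8, 1.1, 46.8] [-0.002, -0.005, -0.0]
```

move_arm:
  targets:
    - [[0.28,-2,0,15,0,0,0],[0.28,-2,0,30,0,0,0],[0.28,-2,0,46,0,0,0],[0.28,-2,0,46,0,0,0],[0,-2,0,46,0,0,0],[0,-2,0,46,0,0,0],[0,-2,0,46,0,0,0],[0,-2,0,46,0,0,0]]

```text
clock: 38.82
eef_pos: [0.5774, 0.2452, 0.0406]
tcp_rot: [-0.0, 1.0, -0.02, 0.001]
contact_force: [-0.1, -1.0, -1.2]
finger_gap: 0.0091
```

move_arm:
  targets:
    - [[0,0,0,-15,0,0,0],[0,0,0,-35,0,0,0],[0,0,0,-70,0,0,0],[0,0,0,-110,0,0,0],[0,0,0,-140,0,0,0],[0,0,0,-140,0,0,0],[0,0,0,-140,0,0,0]]

```text
clock: 39.4
eef_pos: [0.5779, 0.2466, 0.184]
tcp_rot: [-0.001, 1.0, -0.02, 0.003]
contact_force: [0.2, -0.8, -0.7]
finger_gap: 0.0092
```

Run:
```python
from h import *
x,y=tray(66,-24+23)
rows((x,y,185,-95.8,0))
```

```text
at [577.9 246.6 184. ] [ 0.999 -0.04   0.006] [ 0.006  0.002 -1.   ] gap 0.0092 F [ 0.2 -0.8 -0.7] t 39.4
(np.float64(630.569), np.float64(-180.661), 185, -95.8, 0) -> [69.5, 424.9, -1.7] [-0.007, -0.002, 1.632]
```

move_arm:
  targets:
    - [[0,68,425,0,-0.007,-0.002,1.632],[0,68,425,0,-0.007,-0.002,1.632],[0,68,425,0,-0.007,-0.002,1.632],[0,68,425,0,-0.007,-0.002,1.632],[0,68,425,0,-0.007,-0.002,1.632],[0,68,425,0,-0.007,-0.002,1.632],[0,68,425,0,-0.007,-0.002,1.632],[0,68,425,0,-0.007,-0.002,1.632],[0,68,425,0,-0.007,-0.002,1.632],[0,68,425,0,-0.007,-0.002,1.632],[0,68,425,0,-0.007,-0.002,1.632],[0,68,425,0,-0.007,-0.002,1.632],[0,68,425,0,-0.007,-0.002,1.632],[0,68,425,0,-0.007,-0.002,1.632],[0,68,425,0,-0.007,-0.002,1.632],[0,68,425,0,-0.007,-0.002,1.632],[0,68,425,0,-0.007,-0.002,1.632]]

```text
clock: 40.82
eef_pos: [0.6273, -0.1818, 0.1795]
tcp_rot: [-0.003, -0.671, 0.741, 0.001]
contact_force: [-0.0, 0.2, -0.1]
finger_gap: 0.0095
```

Run:
```python
from h import *
print(bot.sense()['qpos'].round(2))
x,y=tray(65,-1)
rows((x,y,75,-95.8,55))
```

```text
[ 0.64  0.5  -0.55  1.61  0.29  1.12 -1.66]
at [ 627.3 -181.8  179.5] [-0.099 -0.995  0.003] [-0.006 -0.002 -1.   ] gap 0.0095 F [-0.   0.2 -0.1] t 40.8167
(np.float64(629.574), np.float64(-180.56), 75, -95.8, 55) -> [-1.7, -2.7, 104.5] [0.004, 0.957, 0.005]
```

move_arm:
  targets:
    - [[0,-1,-2,0,0.005,0.957,0.005],[0,-1,-2,10,0.005,0.957,0.005],[0,-1,-2,20,0.005,0.957,0.005],[0,-1,-2,50,0.005,0.957,0.005],[0,-1,-2,80,0.005,0.957,0.005],[0,-1,-2,100,0.005,0.957,0.005],[0,-1,-2,105,0.005,0.957,0.005],[0,-1,-2,105,0.005,0.957,0.005],[0,-1,-2,105,0.005,0.957,0.005],[0,-1,-2,105,0.005,0.957,0.005],[0,-1,-2,105,0.005,0.957,0.005],[0,-1,-2,105,0.005,0.957,0.005],[0,-1,-2,105,0.005,0.957,0.005]]

```text
clock: 41.9
eef_pos: [0.63, -0.1845, 0.0773]
tcp_rot: [-0.342, -0.592, 0.661, -0.31]
contact_force: [0.1, -0.3, -0.2]
finger_gap: 0.009
```

Run:
```python
from h import *
print(bot.sense()['qpos'].round(2))
x,y=tray(65,-1)
rows((x,y,36,-95.8,55))
```

```text
[-0.02  0.78 -0.22  1.68  1.08  1.37 -2.51]
at [ 630.  -184.5   77.3] [-0.066 -0.57   0.819] [-0.085 -0.815 -0.574] gap 0.009 F [ 0.1 -0.3 -0.2] t 41.9
(np.float64(629.574), np.float64(-180.56), 36, -95.8, 55) -> [-36.1, 1.0, 20.5] [0.002, 0.0, -0.008]
```

move_arm:
  targets:
    - [[0,-10,1,5,0,0,0],[0,-19,1,10,0,0,0],[0,-28,1,15,0,0,0],[0,-33,1,18,0,0,0],[0,-36,1,20,0,0,0],[0,-36,1,20,0,0,0],[0,-36,1,20,0,0,0]]

```text
clock: 42.48
eef_pos: [0.6288, -0.1776, 0.0334]
tcp_rot: [-0.343, -0.594, 0.659, -0.31]
contact_force: [0.8, 0.1, 0.2]
finger_gap: 0.0092
```

move_arm:
  targets:
    - [[0.22,0,0,0,0,0,0],[0.22,0,0,0,0,0,0],[0.22,0,0,0,0,0,0],[0.22,-8,0,-17,0,0,0],[0.22,-16,0,-35,0,0,0],[0.24,-10,0,-55,0,0,0],[0.24,10,0,-80,0,0,0],[0.24,40,0,-100,0,-0.2,0],[0.24,80,0,-130,0,-0.96,0],[0.24,80,0,-130,0,-0.96,0],[0.28,80,0,-130,0,-0.96,0],[0.28,80,0,-130,0,-0.96,0],[0.28,80,0,-130,0,-0.96,0],[0.28,80,0,-130,0,-0.96,0],[0.28,80,0,-130,0,-0.96,0],[0.28,80,0,-130,0,-0.96,0]]

```text
clock: 43.82
eef_pos: [0.6351, -0.1233, 0.1755]
tcp_rot: [0.001, -0.666, 0.746, -0.002]
contact_force: [-0.6, -1.5, -0.1]
finger_gap: 0.0238
```

```bash
python3 chk.py
python3 - <<'E'
from h import *
p,d=bot.grab_frame('scene');cv2.imwrite('pics/s10.png',cv2.resize(p[60:240,220:460],(800,600)))
rows((615,246,180,-2.3,0))
E
```

```text
violet 494 px [332. 199.] rect [ 483.3 -156.1] [78.8 54.9] 84.2 z med/max [0.014  0.0199]
green 1796 px [338. 158.] rect [ 564.1 -150. ] [223.2 126.9] 5.7 z med/max [0.0161 0.5895]
green 230 px [300. 138.] rect [ 649.  -168.4] [58.9 56.9] 80.9 z med/max [0.0247 0.0281]
green 290 px [336. 154.] rect [ 557.4 -211. ] [39.3 90.8] 83.1 z med/max [0.0149 0.0183]
green 245 px [309. 165.] rect [ 572.3 -124.7] [44.8 90.5] 89.7 z med/max [0.0149 0.018 ]
green 564 px [ 63. 351.] rect [231.8 458. ] [24.6 19.6] 16.8 z med/max [0.372  0.3744]
at [ 635.1 -114.1  174.3] [-0.1   -0.995 -0.   ] [ 0.001  0.    -1.   ] gap 0.024 F [-0.7  0.4 -1.2] t 43.9667
(615, 246, 180, -2.3, 0) -> [-356.3, 56.0, -5.7] [-0.001, -0.001, -1.631]
```

View pics/s10.png

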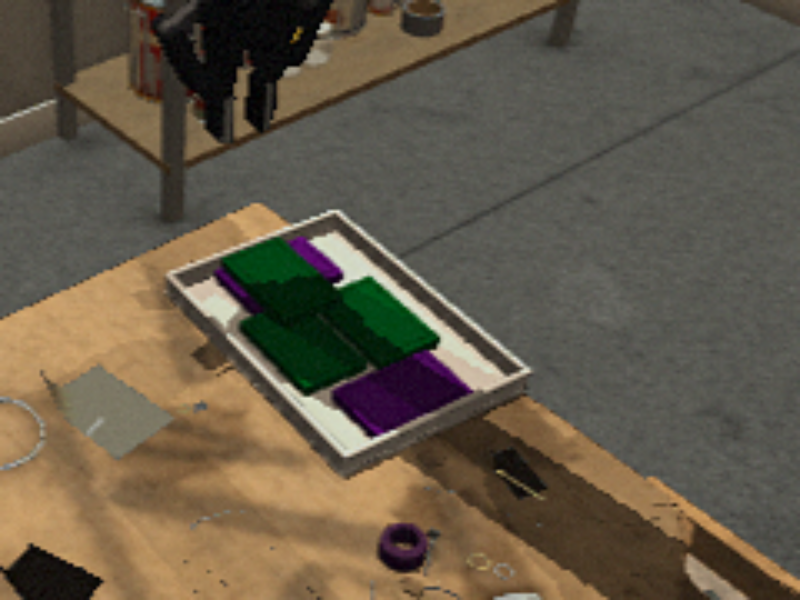

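The third green lies flat on the far violet, at (285,277) in the crop. The floor greens are at (385,320) and (303,350), and the near violet at (402,390). Now the last green, at x≈615.

move_arm:
  targets:
    - [[0.28,-356,56,-6,0,0,-1.631],[0.28,-356,56,-6,0,0,-1.631],[0.28,-356,56,-6,0,0,-1.631],[0.28,-356,56,-6,0,0,-1.631],[0.28,-356,56,-6,0,0,-1.631],[0.28,-356,56,-6,0,0,-1.631],[0.28,-356,56,-6,0,0,-1.631],[0.28,-356,56,-6,0,0,-1.631],[0.28,-356,56,-6,0,0,-1.631],[0.28,-356,56,-6,0,0,-1.631],[0.28,-356,56,-6,0,0,-1.631],[0.28,-356,56,-6,0,0,-1.631],[0.28,-356,56,-6,0,0,-1.631],[0.28,-356,56,-6,0,0,-1.631],[0.28,-356,56,30,0,0,-1.631],[0.28,-356,56,70,0,0,-1.631],[0.28,-356,56,87,0,0,-1.631],[0.28,-356,56,87,0,0,-1.631],[0.28,-356,56,87,0,0,-1.631],[0.28,-356,56,87,0,0,-1.631]]

```text
clock: 45.63
eef_pos: [0.6169, 0.2445, 0.0891]
tcp_rot: [-0.001, 1.0, -0.021, 0.002]
contact_force: [0.2, -0.1, 1.5]
finger_gap: 0.0238
```

Run:
```python
from h import *
p,d=bot.grab_frame('top');blobs(p,d,'top',300)
rows((615,246,42,-2.3,0))
```

```text
violet 765 px [337. 198.] rect [ 482.3 -160.8] [87.2 55.3] 83.5 z med/max [0.0142 0.0209]
green 2162 px [340. 157.] rect [ 596.6 -173.6] [121.6 161.1] 84.6 z med/max [0.0159 0.0325]
at [617.5 244.4  89.8] [ 0.999 -0.043  0.005] [ 0.006  0.002 -1.   ] gap 0.0239 F [ 1.1 -0.1  0.8] t 45.6833
(615, 246, 42, -2.3, 0) -> [-2.8, -1.4, 47.8] [-0.002, -0.005, -0.003]
```

move_arm:
  targets:
    - [[0.28,-2,0,15,0,0,0],[0.28,-2,0,30,0,0,0],[0.28,-2,0,47,0,0,0],[0.28,-2,0,47,0,0,0],[0,-2,0,47,0,0,0],[0,-2,0,47,0,0,0],[0,-2,0,47,0,0,0],[0,-2,0,47,0,0,0]]

```text
clock: 46.35
eef_pos: [0.6145, 0.2429, 0.0405]
tcp_rot: [-0.0, 1.0, -0.022, 0.001]
contact_force: [-0.7, -0.1, -0.2]
finger_gap: 0.0092
```

move_arm:
  targets:
    - [[0,0,0,-15,0,0,0],[0,0,0,-35,0,0,0],[0,0,0,-70,0,0,0],[0,0,0,-110,0,0,0],[0,0,0,-140,0,0,0],[0,0,0,-140,0,0,0],[0,0,0,-140,0,0,0]]

```text
clock: 46.93
eef_pos: [0.6155, 0.2443, 0.1847]
tcp_rot: [-0.001, 1.0, -0.022, 0.004]
contact_force: [-0.5, -0.0, -1.8]
finger_gap: 0.0087
```

Run:
```python
from h import *
x,y=tray(-65,2)
rows((x,y,185,-95.8,0))
```

```text
at [615.5 244.3 184.7] [ 0.999 -0.043  0.008] [ 0.008  0.002 -1.   ] gap 0.0087 F [-0.5 -0.  -1.8] t 46.9333
(np.float64(500.527), np.float64(-164.445), 185, -95.8, 0) -> [-97.2, 413.3, -2.2] [-0.008, -0.004, 1.629]
```

move_arm:
  targets:
    - [[0,-98,413,-2,-0.008,-0.004,1.629],[0,-98,413,-2,-0.008,-0.004,1.629],[0,-98,413,-2,-0.008,-0.004,1.629],[0,-98,413,-2,-0.008,-0.004,1.629],[0,-98,413,-2,-0.008,-0.004,1.629],[0,-98,413,-2,-0.008,-0.004,1.629],[0,-98,413,-2,-0.008,-0.004,1.629],[0,-98,413,-2,-0.008,-0.004,1.629],[0,-98,413,-2,-0.008,-0.004,1.629],[0,-98,413,-2,-0.008,-0.004,1.629],[0,-98,413,-2,-0.008,-0.004,1.629],[0,-98,413,-2,-0.008,-0.004,1.629],[0,-98,413,-2,-0.008,-0.004,1.629],[0,-98,413,-2,-0.008,-0.004,1.629],[0,-98,413,-2,-0.008,-0.004,1.629],[0,-98,413,-2,-0.008,-0.004,1.629],[0,-98,413,-2,-0.008,-0.004,1.629]]

```text
clock: 48.35
eef_pos: [0.4978, -0.1652, 0.1815]
tcp_rot: [-0.003, -0.671, 0.741, 0.002]
contact_force: [0.6, 0.4, -2.0]
finger_gap: 0.009
```

Run:
```python
from h import *
print(bot.sense()['qpos'].round(2))
x,y=tray(-66,2)
rows((x,y,75,-95.8,55))
```

```text
[ 0.8   0.27 -0.63  1.92  0.19  1.02 -1.58]
at [ 497.8 -165.2  181.5] [-0.099 -0.995  0.003] [-0.007 -0.002 -1.   ] gap 0.009 F [ 0.6  0.4 -2. ] t 48.35
(np.float64(499.532), np.float64(-164.344), 75, -95.8, 55) -> [-1.3, -2.3, 106.5] [0.005, 0.957, 0.005]
```

move_arm:
  targets:
    - [[0,-1,-2,0,0.005,0.957,0.005],[0,-1,-2,10,0.005,0.957,0.005],[0,-1,-2,20,0.005,0.957,0.005],[0,-1,-2,50,0.005,0.957,0.005],[0,-1,-2,80,0.005,0.957,0.005],[0,-1,-2,100,0.005,0.957,0.005],[0,-1,-2,106,0.005,0.957,0.005],[0,-1,-2,106,0.005,0.957,0.005],[0,-1,-2,106,0.005,0.957,0.005],[0,-1,-2,106,0.005,0.957,0.005],[0,-1,-2,106,0.005,0.957,0.005],[0,-1,-2,106,0.005,0.957,0.005],[0,-1,-2,106,0.005,0.957,0.005]]

```text
clock: 49.43
eef_pos: [0.5001, -0.167, 0.0777]
tcp_rot: [-0.342, -0.592, 0.661, -0.31]
contact_force: [0.4, -0.3, -0.2]
finger_gap: 0.0093
```

Run:
```python
from h import *
print(bot.sense()['qpos'].round(2))
x,y=tray(-66,2)
rows((x,y,35.5,-95.8,55))
```

```text
[ 0.1   0.66 -0.41  1.99  1.12  1.39 -2.72]
at [ 500.1 -167.    77.7] [-0.065 -0.57   0.819] [-0.085 -0.814 -0.574] gap 0.0093 F [ 0.4 -0.3 -0.2] t 49.4333
(np.float64(499.532), np.float64(-164.344), 35.5, -95.8, 55) -> [-36.0, 1.0, 22.1] [0.002, 0.001, -0.007]
```

move_arm:
  targets:
    - [[0,-10,1,6,0,0,0],[0,-19,1,11,0,0,0],[0,-28,1,17,0,0,0],[0,-33,1,20,0,0,0],[0,-35,1,21,0,0,0],[0,-35,1,21,0,0,0],[0,-35,1,21,0,0,0]]

```text
clock: 50.02
eef_pos: [0.4988, -0.1622, 0.0348]
tcp_rot: [-0.343, -0.594, 0.659, -0.309]
contact_force: [-0.5, 0.1, 0.5]
finger_gap: 0.0092
```

move_arm:
  targets:
    - [[0.22,0,0,0,0,0,0],[0.22,0,0,0,0,0,0],[0.22,0,0,0,0,0,0],[0.22,-8,0,-17,0,0,0],[0.22,-16,0,-35,0,0,0],[0.24,-10,0,-55,0,0,0],[0.24,10,0,-80,0,0,0],[0.24,40,0,-100,0,-0.2,0],[0.24,80,0,-130,0,-0.96,0],[0.24,80,0,-130,0,-0.96,0],[0.28,80,0,-130,0,-0.96,0],[0.28,80,0,-130,0,-0.96,0],[0.28,80,0,-130,0,-0.96,0],[0.28,80,0,-130,0,-0.96,0],[0.28,80,0,-130,0,-0.96,0],[0.28,80,0,-130,0,-0.96,0]]

```text
clock: 51.35
eef_pos: [0.5052, -0.1063, 0.1765]
tcp_rot: [0.001, -0.667, 0.745, -0.001]
contact_force: [0.4, -1.4, -0.1]
finger_gap: 0.0237
```

move_arm:
  targets:
    - [[0.28,-150,0,-80,0,0,0],[0.28,-150,0,-80,0,0,0],[0.28,-150,0,-80,0,0,0],[0.28,-150,0,-80,0,0,0],[0.28,-150,0,-80,0,0,0],[0.28,-150,0,-80,0,0,0],[0.28,-150,0,-80,0,0,0]]

```text
clock: 51.93
eef_pos: [0.52, 0.0497, 0.2553]
tcp_rot: [-0.001, -0.671, 0.741, -0.001]
contact_force: [0.3, -0.9, -0.6]
finger_gap: 0.0236
```

```bash
python3 chk.py
python3 - <<'E'
from h import *
p,d=bot.grab_frame('top');cv2.imwrite('pics/t11.png',cv2.resize(p[90:270,145:385],(800,600)))
W=world('top',np.stack(np.meshgrid(np.arange(512),np.arange(384)),-1).reshape(-1,2),d.ravel()).reshape(384,512,3)*1000
for n,(xt,yt) in dict(top_far=(65,5),top_near=(-65,5)).items():
    r=np.abs(np.c_[(W[...,:2].reshape(-1,2)-TC-xt*TX-yt*TY)@TX,(W[...,:2].reshape(-1,2)-TC-xt*TX-yt*TY)@TY]).max(1)<20
    w=W.reshape(-1,3)[r]; c=np.linalg.lstsq(np.c_[w[:,:2]-w[:,:2].mean(0),np.ones(len(w))],w[:,2],rcond=None)[0];print(n,len(w),c.round(3))
E
```

```text
green 2764 px [339. 165.] rect [ 568.3 -170.9] [121.4 217.6] 84.0 z med/max [0.0219 0.0314]
green 1701 px [321. 158.] rect [ 570.7 -169.7] [124.3 222.5] 82.8 z med/max [0.0237 0.0284]
green 561 px [ 63. 351.] rect [231.4 457.8] [24.2 19.6] 17.0 z med/max [0.372  0.3739]
top_far 245 [-1.7000e-02  1.0000e-02  2.3762e+01]
top_near 254 [-0.0000e+00 -2.0000e-03  2.3708e+01]
```

View pics/t11.png

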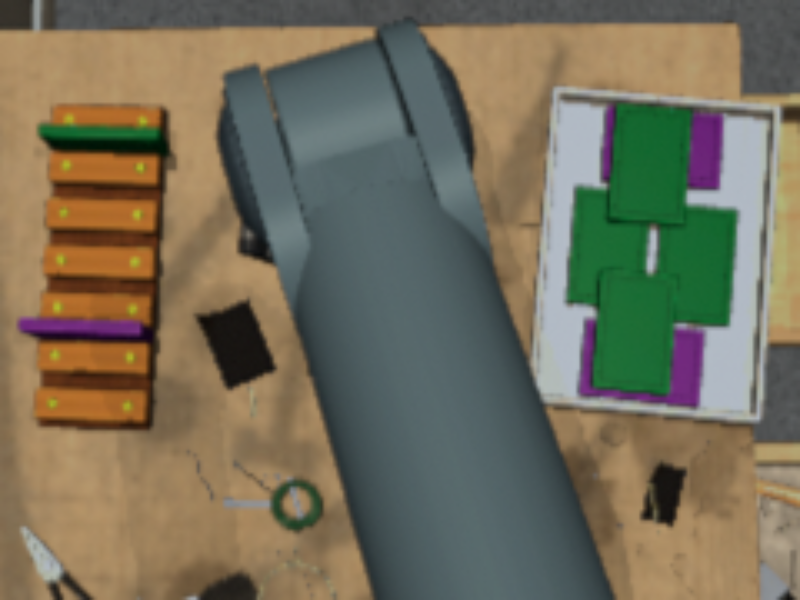

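All six slabs lie flat in the tray. The two upper greens have their tops at 23.7 mm, sloped about 1° or less. One green (100,137) and the violet (85,328) still stand in the rack, and the arm is clear. Handing in.

```bash
python3 -c "
from rig import bot
print(bot.close_job())"
```

```text
the job is handed in; nothing more can be done
None
```

The kit is made up and handed in at about 52 s. Both loose violet slabs and four green slabs lie flat in the tray, and the fifth green and the violet rack slab still stand in their slots.

**Layout:** six slabs did not fit comfortably in one layer. The violets lie on the floor at the two ends of the tray, two greens lie on the floor between them, and two greens lie level on top.

**Mishaps:**
- The second violet shifted 2–3 cm before I gripped it, so the first grasp closed empty. I measured it again and the second grasp held.
- The first green was parked flat on the bench for a moment while I pushed the violets toward the ends of the tray.

**Last checks:**
- The upper greens' tops measured about 23.7 mm high, against 24 mm expected, with a slope of about 1° or less.
- The arm was clear of everything, and the force readings taken after each move stayed below 7 N.
- The green ring was in its place in the last picture. The violet ring was hidden by the arm there. It was in place in the view before the last slab, and the arm did not go low near it after that.

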